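Load the sample reader and snap its lid shut

TASK

Load the sample reader for a run: draw its sledge all the way out to the loading stop, stand every small white sample cup from the bench upright in a pocket of its own on the sledge, and slide the sledge all the way in to its stop. Then swing the lid down and press its free edge until it snaps under the spring catch, and leave the weight, the larger jar and the timer where they stand.

Things in the scene. Friction and masses are not known exactly. Their poses are not given: they have to be found in the camera images.
- reader: White instrument fixed to the bench, origin on the bench in mid-mouth of its chamber. Chamber: reader y 0..207 mm, walls 68 mm high at x -60..-52, x 52..60 and the +y end, open at the mouth (y = 0) and on top, where the lid shuts. Low loading bed with rails: y 0..-327, 80 wide, 22 high. Spring catch (steel nose, black housing) outside the -x wall at x -64..-84, y 88..118, up to 63 high.
- sledge (a joint): Position of the aluminium sledge on its rails, m: 0 = all the way out at the loading stop, 0.235 = all the way in at the stop in the chamber; grows as it moves toward the reader's +y. It stays where it is left; friction about 1.5 N.
- sledge_grip (a point): Centre of the top of the black upright post, 18 x 18 mm, 40 mm high (top 70 mm above the bench), by which the sledge is moved; sides parallel to the reader's axes. It stands on the outer (-y) end of the sledge, 163 mm from the middle of pocket 3, and stays outside the chamber, 63 mm from the mouth when the sledge is in.
- pocket_1 (a point): Centre of the floor of pocket 1 of the sledge (pocket 1 nearest the chamber, pocket 5 nearest the post, 38 mm apart along the reader's y); floor 30 mm above the bench. A pocket is 35 x 35 mm clear, between walls 13 mm high and 3 mm thick on all four sides, so a cup stands 11 mm proud of them. Axes parallel to the reader's.
- pocket_2 (a point): Centre of the floor of pocket 2 of the sledge (pocket 1 nearest the chamber, pocket 5 nearest the post, 38 mm apart along the reader's y); floor 30 mm above the bench. A pocket is 35 x 35 mm clear, between walls 13 mm high and 3 mm thick on all four sides, so a cup stands 11 mm proud of them. Axes parallel to the reader's.
- pocket_3 (a point): Centre of the floor of pocket 3 of the sledge (pocket 1 nearest the chamber, pocket 5 nearest the post, 38 mm apart along the reader's y); floor 30 mm above the bench. A pocket is 35 x 35 mm clear, between walls 13 mm high and 3 mm thick on all four sides, so a cup stands 11 mm proud of them. Axes parallel to the reader's.
- pocket_4 (a point): Centre of the floor of pocket 4 of the sledge (pocket 1 nearest the chamber, pocket 5 nearest the post, 38 mm apart along the reader's y); floor 30 mm above the bench. A pocket is 35 x 35 mm clear, between walls 13 mm high and 3 mm thick on all four sides, so a cup stands 11 mm proud of them. Axes parallel to the reader's.
- pocket_5 (a point): Centre of the floor of pocket 5 of the sledge (pocket 1 nearest the chamber, pocket 5 nearest the post, 38 mm apart along the reader's y); floor 30 mm above the bench. A pocket is 35 x 35 mm clear, between walls 13 mm high and 3 mm thick on all four sides, so a cup stands 11 mm proud of them. Axes parallel to the reader's.
- lid (a joint): Opening of the lid, rad: 0 = shut; the free edge swings up and back toward the reader's +x. It stays where left (hinge friction 0.1 N m). Merely lowered, it rests on the catch, ajar at about 0.09; about 10 N down on the free edge drives it past the catch, and it then stays at 0.
- lid_edge (a point): Point on the lid's outer face to press: middle of the black pad, 12 mm from the free edge, 100 mm from the hinge. The lid is a grey frame with a clear window, 112 mm from hinge to free edge, 208 mm wide along the reader's y, 10 mm thick. Shut, its outer face is 78 mm above the bench and this point is at reader x = -50, y = 103 mm.
- lid_hinge (a point): Middle of the lid's hinge axis: reader x = +50, y = 103 mm, 68 mm above the bench, axis along the reader's y. The lid's inner face passes through it.
- cup_1: Small round white sample cup, closed, 30 mm across and 24 mm high, straight sides; origin at the centre of its underside, z axis up through its face (rim and grey film). Three to five of these are present; an absent one reads None. All are alike.
- cup_2: Small round white sample cup, closed, 30 mm across and 24 mm high, straight sides; origin at the centre of its underside, z axis up through its face (rim and grey film). Three to five of these are present; an absent one reads None. All are alike.
- cup_3: Small round white sample cup, closed, 30 mm across and 24 mm high, straight sides; origin at the centre of its underside, z axis up through its face (rim and grey film). Three to five of these are present; an absent one reads None. All are alike.
- cup_4: Small round white sample cup, closed, 30 mm across and 24 mm high, straight sides; origin at the centre of its underside, z axis up through its face (rim and grey film). Three to five of these are present; an absent one reads None. All are alike.
- cup_5: Small round white sample cup, closed, 30 mm across and 24 mm high, straight sides; origin at the centre of its underside, z axis up through its face (rim and grey film). Three to five of these are present; an absent one reads None. All are alike.
- brass_weight: Bystander: brass check weight, 27 mm across, 39 mm high, origin under its centre.
- white_jar: Bystander: larger white screw-top jar, 44 mm across, 61 mm high, origin under its centre.
- lab_timer: Bystander: bench timer, 64 x 68 x 23 mm, origin under its centre.

How it is judged:
On the way, in this order (a step that is already met when the one before it is completed fails the run):
1. the sledge is drawn out to its loading stop (value of joint sledge below 0.006 m), for 0.2 s.
2. every sample cup present stands upright in a pocket of the sledge, let go, while the sledge is still out (value of joint sledge below 0.03 m and x of cup_1 in the frame of pocket_3 between -0.007 and 0.007 m and y of cup_1 in the frame of pocket_3 between -0.082 and 0.082 m and z of cup_1 in the frame of pocket_3 between -0.004 and 0.004 m and angle between each of cup_1, cup_2, cup_3, cup_4, cup_5's own z axis and vertical below 0.1 rad and x of cup_2 in the frame of pocket_3 between -0.007 and 0.007 m and y of cup_2 in the frame of pocket_3 between -0.082 and 0.082 m and z of cup_2 in the frame of pocket_3 between -0.004 and 0.004 m and x of cup_3 in the frame of pocket_3 between -0.007 and 0.007 m and y of cup_3 in the frame of pocket_3 between -0.082 and 0.082 m and z of cup_3 in the frame of pocket_3 between -0.004 and 0.004 m and x of cup_4 in the frame of pocket_3 between -0.007 and 0.007 m and y of cup_4 in the frame of pocket_3 between -0.082 and 0.082 m and z of cup_4 in the frame of pocket_3 between -0.004 and 0.004 m and x of cup_5 in the frame of pocket_3 between -0.007 and 0.007 m and y of cup_5 in the frame of pocket_3 between -0.082 and 0.082 m and z of cup_5 in the frame of pocket_3 between -0.004 and 0.004 m and contact force between the fingers and cup_1 below 0.1 N and contact force between the fingers and cup_2 below 0.1 N and contact force between the fingers and cup_3 below 0.1 N and contact force between the fingers and cup_4 below 0.1 N and contact force between the fingers and cup_5 below 0.1 N), for 0.2 s.
3. the loaded sledge is slid in to its stop (value of joint sledge above 0.229 m and x of cup_1 in the frame of pocket_3 between -0.007 and 0.007 m and y of cup_1 in the frame of pocket_3 between -0.082 and 0.082 m and z of cup_1 in the frame of pocket_3 between -0.004 and 0.004 m and angle between each of cup_1, cup_2, cup_3, cup_4, cup_5's own z axis and vertical below 0.1 rad and x of cup_2 in the frame of pocket_3 between -0.007 and 0.007 m and y of cup_2 in the frame of pocket_3 between -0.082 and 0.082 m and z of cup_2 in the frame of pocket_3 between -0.004 and 0.004 m and x of cup_3 in the frame of pocket_3 between -0.007 and 0.007 m and y of cup_3 in the frame of pocket_3 between -0.082 and 0.082 m and z of cup_3 in the frame of pocket_3 between -0.004 and 0.004 m and x of cup_4 in the frame of pocket_3 between -0.007 and 0.007 m and y of cup_4 in the frame of pocket_3 between -0.082 and 0.082 m and z of cup_4 in the frame of pocket_3 between -0.004 and 0.004 m and x of cup_5 in the frame of pocket_3 between -0.007 and 0.007 m and y of cup_5 in the frame of pocket_3 between -0.082 and 0.082 m and z of cup_5 in the frame of pocket_3 between -0.004 and 0.004 m), for 0.2 s.
4. the lid is pressed down past its catch (value of joint lid below 0.03 rad and value of joint sledge above 0.229 m), for 0.2 s.
At the end, for the whole second after the job is handed in: Every sample cup present stands upright (within 0.1 rad) on the floor of a pocket of the sledge, the sledge is within 6 mm of its inner stop, and the lid is shut under its catch (below 0.03 rad), all at rest (all of step 4 and x of cup_1 in the frame of pocket_3 between -0.007 and 0.007 m and y of cup_1 in the frame of pocket_3 between -0.082 and 0.082 m and z of cup_1 in the frame of pocket_3 between -0.004 and 0.004 m and angle between each of cup_1, cup_2, cup_3, cup_4, cup_5's own z axis and vertical below 0.1 rad and x of cup_2 in the frame of pocket_3 between -0.007 and 0.007 m and y of cup_2 in the frame of pocket_3 between -0.082 and 0.082 m and z of cup_2 in the frame of pocket_3 between -0.004 and 0.004 m and x of cup_3 in the frame of pocket_3 between -0.007 and 0.007 m and y of cup_3 in the frame of pocket_3 between -0.082 and 0.082 m and z of cup_3 in the frame of pocket_3 between -0.004 and 0.004 m and x of cup_4 in the frame of pocket_3 between -0.007 and 0.007 m and y of cup_4 in the frame of pocket_3 between -0.082 and 0.082 m and z of cup_4 in the frame of pocket_3 between -0.004 and 0.004 m and x of cup_5 in the frame of pocket_3 between -0.007 and 0.007 m and y of cup_5 in the frame of pocket_3 between -0.082 and 0.082 m and z of cup_5 in the frame of pocket_3 between -0.004 and 0.004 m and linear speed of each of cup_1, cup_2, cup_3, cup_4, cup_5 below 0.02 m/s); the robot touches nothing.
It fails at once if the brass check weight is moved more than 40 mm or tipped over (distance of brass_weight from where it was at the start of the episode above 0.04 m or angle between brass_weight's own z axis and vertical above 0.5 rad).
It fails at once if the larger white jar is moved more than 40 mm or tipped over (distance of white_jar from where it was at the start of the episode above 0.04 m or angle between white_jar's own z axis and vertical above 0.5 rad).
It fails at once if the bench timer is moved more than 40 mm or tipped over (distance of lab_timer from where it was at the start of the episode above 0.04 m or angle between lab_timer's own z axis and vertical above 0.5 rad).
Of cup_1, cup_2, cup_3, cup_4, cup_5 only 3 to 5 are there at a start; the rules pass over those that are not, and their reading is None.
At some moment in a run one of cup_1, cup_2, cup_3, cup_4, cup_5 may be knocked a few centimetres aside while the robot is not near it.
Once in a run the grip may slacken for a moment while it holds something.
It also fails if it takes over 210 s, if anything falls off the work surface, if the arm or the gripper's body presses on something with over 40 N, if the wrist force passes 120 N, or if a joint passes its speed limit or range.

ROBOT

A 7-joint arm with a two-finger parallel gripper is mounted at the origin on a cart in front of the work surface, level with it; the furniture and walls round the work are solid. World frame = base frame: x ahead of the robot, y to its left, z up, the work surface at z = 0. Lengths are in m, angles in rad, forces in N, time in s.
With the tool pointing down it reaches from about 0.4 to 0.85 m from the base axis. Payload 10.4 kg.
Tool frame: the origin (TCP) lies between the finger pads; the fingertips stand 19 mm ahead of it and the grasp point (between the pads) is the TCP; z points along the fingers, x is the direction in which the jaws open and shut, and the axes are right-handed (so a half turn about z gives the same grasp; the last joint's range is limited). The gripper opens to 87 mm and grips with 3 to 60 N. Pads are 19 mm wide; open, the fingers measure 117 mm over their backs; the gripper's body (75 mm by 190 mm) begins 51 mm behind the grasp point.
Start: joints at [-1.272, 0.332, -0.065, 1.46, 0.022, 1.35, -0.088], TCP at [0.198, 0.593, 0.242] pointing down, gripper open.
Joint ranges: [-2.6, 2.6], [-0.5, 2.12], [-1.47, 1.34], [0.16, 2.42], [-1.27, 4.41], [0.06, 2.06], [-2.6, 2.6]. Speed limits (rad/s): [2.22, 2.22, 2.79, 2.79, 3.14, 3.14, 3.14].

INTERFACE

Orientations are given as a unit quaternion [x, y, z, w].
In Python, from bench import * gives the robot as it stands.
- The arm moves only by the tool step_arm, never from a script. Its argument "commands" is a list of rows, each a list of 6 numbers: the shift along the tool's x, y, z in m, then the turn, a rotation vector about the tool's x, y, z in rad. In form: [[tx, ty, tz, rx, ry, rz], ...]. A call has 1 to 12 rows; each row shifts and turns the commanded pose from where the row before left it, along the tool's axes as they then stand; what a row does not reach is not made up. A row lasts 1/10 s, in which the tool goes at most 50 mm and 8.59 degrees, less where a joint would pass 70% of its speed; a pose out of reach is approached as far as the arm can. A call with a gripper value outside its range is refused whole. "gripper" is the opening, from 0 (shut) to 1 (fully open), set as the call begins (left out, the last holds). The fingers move at their own pace and stop on an object; "grip_force" is the grip in N (left out, the last holds). Time passes only in rows, so rows that do not move let the fingers close. It gives the time, the measured TCP pose, the force and the opening at its end, in the units of the state.
- read_state(): the state, without advancing time (a new reading comes with each control period).
- camera(name): name is "side" or "top" or "wrist"; returns the picture (400x640x3 uint8, red, green, blue); there is no depth.
- get_calibration(name): a dict with "fx", "fy", "cx", "cy" (pixels), "R" (3x3) and "t" (3): a world point X has camera coordinates R X + t. Camera axes: x right, y down, z forward; pixel columns grow to the right and rows downward; lengths in m; the calibration is good to about 2 mm. A picture is of the moment at which its call begins: read the wrist's pose just before it. get_calibration takes no time and is no camera call; for the wrist camera it gives the pose at the moment of the call.
- close_job(): hands the job in, once; it reports no verdict.
The state is a dict: "time": time; "joint_positions": joint angles; "joint_vel": joint speeds; "joint_torque": joint torques, N m; "ee_pos": TCP position; "eef_rot": TCP orientation; "ft_force": force on the tool from outside, world axes, zero at the start; "torque": the same for the moment, N m; "width": finger opening in m.
Only numpy, scipy, OpenCV 4.12 (cv2) and the standard library are available. Lean on these libraries where they do the work, as an engineer would, in place of code of your own. Each camera call takes 0.05 s, during which the arm holds its last target. There are 200 camera calls.

## Working session

There is one attempt and no reset: what is moved stays moved. The work goes in short steps, Python scripts to look and compute and a tool call to move; the robot and the scene stay as the last step left them, time stands still between calls to the robot, and variables do not carry over. Pictures are saved under pics/ and viewed, on a budget of 14 in all, crops included, one or two more only if the job needs it, and the job is handed in when it is done.

Besides the shell and the picture viewer there is one more tool, called after ">>>" in YAML: its name, and indented under it one key for each argument. step_arm: Moves the arm, as the interface text tells. Its arguments: {"type":"object","properties":{"commands":{"type":"array","items":{"type":"array","items":{"type":"number"}}},"gripper":{"type":"number"},"grip_force":{"type":"number"}},"required":["commands"]}

```bash
mkdir -p pics; ls
python3 - <<'E'
from bench import *
import cv2,numpy as np
s=read_state();print({k:np.round(v,3) for k,v in s.items()})
for n in("top","side"):
    im=camera(n);cv2.imwrite(f"pics/{n}0.png",im[:,:,::-1]);c=get_calibration(n);print(n,c)
E
```

```text
pics
{'time': np.float64(0.0), 'joint_positions': array([-1.272,  0.333, -0.065,  1.461,  0.022,  1.35 , -0.088]), 'joint_vel': array([ 0.002, -0.001,  0.001,  0.   , -0.   ,  0.   ,  0.   ]), 'joint_torque': array([-0.0000e+00, -6.2323e+01,  2.5000e-02, -3.8991e+01, -6.1000e-02,
        3.9000e-02,  0.0000e+00]), 'ee_pos': array([0.198, 0.593, 0.241]), 'eef_rot': array([ 0.811,  0.585, -0.001,  0.   ]), 'ft_force': array([ 0.306,  0.238, -0.276]), 'torque': array([-0.015, -0.076,  0.053]), 'width': np.float64(0.087)}
top {'fx': 376.86934551290443, 'fy': 376.86934551290443, 'cx': 316.7949733511331, 'cy': 196.58627261900367, 'R': array([[-2.00649819e-02, -9.99798110e-01, -1.06539756e-03],
       [-9.97369640e-01,  2.00904575e-02, -6.96431980e-02],
       [ 6.96505421e-02, -3.34794326e-04, -9.97571396e-01]]), 't': array([-0.01455974,  0.52552786,  1.2475334 ])}
side {'fx': 360.9952772693075, 'fy': 360.9952772693075, 'cx': 316.6546718472484, 'cy': 196.05669432661463, 'R': array([[ 0.82697185, -0.56224136,  0.00148851],
       [-0.22808793, -0.33790025, -0.91312612],
       [ 0.51390024,  0.75479009, -0.40767446]]), 't': array([-0.43892785,  0.19719712,  0.74776789])}
```

View pics/top0.png

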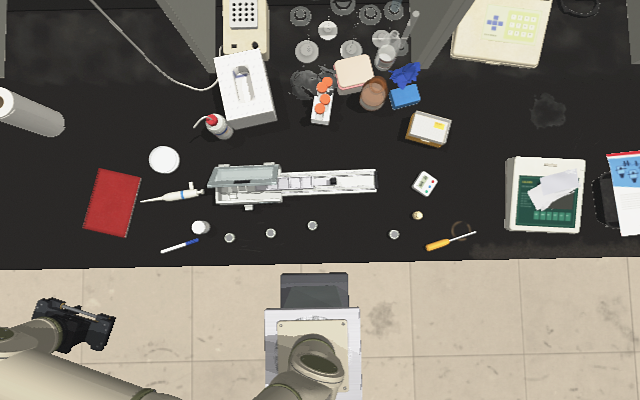

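View pics/side0.png

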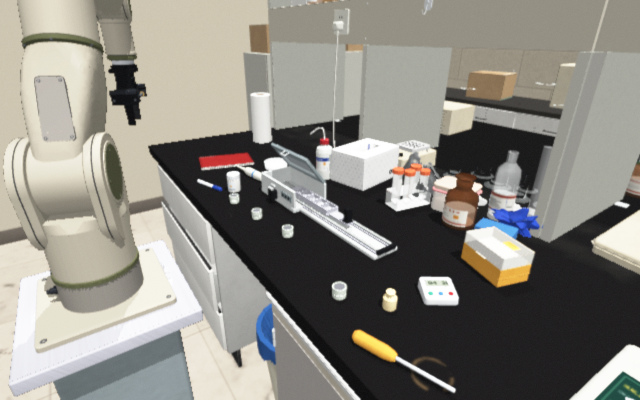

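The pictures show the reader at (210–376, 165–207) in the top view with its mouth toward image right (world -y). The lid is open and the post is near (333,181). There are four cups near (229,238), (271,233), (312,225) and (394,234). The jar is at (201,228), the weight at (418,215) and the timer at (425,184).

```bash
cat > h.py <<'E'
from bench import *
import cv2,numpy as np
from scipy.spatial.transform import Rotation as Ro
def ray(c,u,v,z):
    d=c["R"].T@np.array([(u-c["cx"])/c["fx"],(v-c["cy"])/c["fy"],1]);o=-c["R"].T@c["t"]
    return (o+d*(z-o[2])/d[2])
def pix(c,X):
    p=c["R"]@np.asarray(X)+c["t"];return c["cx"]+c["fx"]*p[0]/p[2],c["cy"]+c["fy"]*p[1]/p[2]
def totool(dw):
    "world shift -> tool axes"
    return Ro.from_quat(read_state()["eef_rot"]).inv().apply(dw)
E
python3 - <<'E'
from h import *
im=cv2.imread("pics/top0.png");c=get_calibration("top")
for n,u,v,z in [("cup",229,238,.024),("cup",271,233,.024),("cup",312,225,.024),("cup",394,234,.024),("jar",201,227,.06),("wt",418,215,.039),("timer",425,184,.02),("bedend_lo",376,170,.022),("bedend_hi",376,191,.022),("post",333,181,.07)]:
    print(n,ray(c,u,v,z).round(3))
crop=im[150:260,190:440];cv2.imwrite("pics/c0.png",cv2.resize(crop,None,fx=3.2,fy=3.2,interpolation=cv2.INTER_CUBIC))
E
```

```text
cup [0.393 0.269 0.024]
cup [0.407 0.129 0.024]
cup [ 0.43  -0.007  0.024]
cup [ 0.395 -0.279  0.024]
jar [0.431 0.351 0.06 ]
wt [ 0.456 -0.357  0.039]
timer [ 0.56 -0.39  0.02]
bedend_lo [ 0.611 -0.226  0.022]
bedend_hi [ 0.54  -0.224  0.022]
post [ 0.571 -0.078  0.07 ]
```

View pics/c0.png

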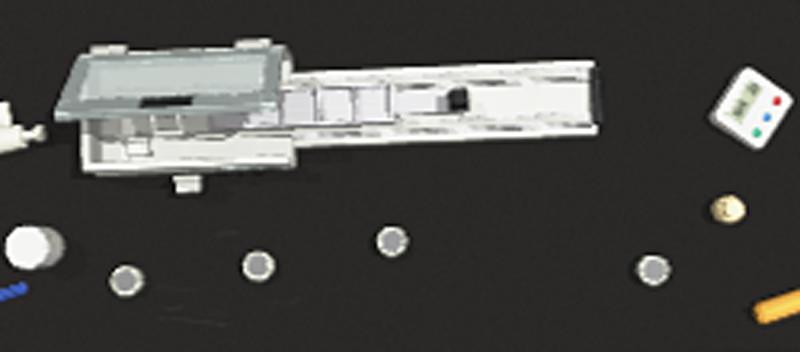

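>>> step_arm:
  commands:
    - [0,0,-0.006,0,0,0.139]
    - [0,0,-0.006,0,0,0.139]
    - [0,0,-0.006,0,0,0.139]
    - [0,0,-0.006,0,0,0.139]
    - [0,0,-0.006,0,0,0.139]
    - [0,0,-0.006,0,0,0.139]
    - [0,0,-0.006,0,0,0.139]
    - [0,0,-0.006,0,0,0.139]
    - [0,0,-0.006,0,0,0.139]
    - [0.015,0.03,0,0,0,0]
    - [0.02,0.04,0,0,0,0]
    - [0.02,0.04,0,0,0,0]
  gripper: 1

```text
time: 1.3
ee_pos: [0.2527, 0.4814, 0.2949]
eef_rot: [1.0, -0.001, -0.0, 0.0]
ft_force: [1.0, -0.2, 0.5]
width: 0.087
```

>>> step_arm:
  commands:
    - [0.02,0.04,0,0,0,0]
    - [0.02,0.04,0,0,0,0]
    - [0.02,0.04,0,0,0,0]
    - [0.02,0.04,0,0,0,0]
    - [0.02,0.04,0,0,0,0]
    - [0.02,0.04,0,0,0,0]
    - [0.02,0.04,0,0,0,0]
    - [0.02,0.045,0,0,0,0]
    - [0.02,0.045,0,0,0,0]
    - [0.02,0.045,0,0,0,0]
    - [0.02,0.045,0,0,0,0]
    - [0.02,0.045,0,0,0,0]

```text
time: 2.5
ee_pos: [0.4916, -0.0247, 0.2956]
eef_rot: [1.0, -0.001, 0.0, -0.0]
ft_force: [1.7, 0.6, -0.1]
width: 0.087
```

>>> step_arm:
  commands:
    - [0.02,0.045,0,0,0,0]
    - [0.01,0.02,0,0,0,0]
    - [0,0,0,0,0,0]
    - [0,0,0,0,0,0]

```text
time: 2.9
ee_pos: [0.521, -0.0876, 0.295]
eef_rot: [1.0, -0.001, -0.001, 0.0]
ft_force: [-0.8, 1.3, -0.1]
width: 0.0871
```

Run:
```python
from h import *
s=read_state();print(s["time"],s["ee_pos"].round(4),Ro.from_quat(s["eef_rot"]).as_matrix().round(3).tolist())
c=get_calibration("wrist");im=camera("wrist");cv2.imwrite("pics/w0.png",im[:,:,::-1]);print(c["fx"],-c["R"].T@c["t"],c["R"].round(3).tolist())
np.save("w0.npy",c)
```

```text
2.9 [ 0.521  -0.0876  0.295 ] [[1.0, -0.003, -0.001], [-0.003, -1.0, -0.0], [-0.001, 0.0, -1.0]]
317.87338627361146 [ 0.52319891 -0.00855634  0.4391599 ] [[1.0, -0.002, -0.001], [-0.002, -0.958, 0.285], [-0.001, -0.285, -0.958]]
```

View pics/w0.png

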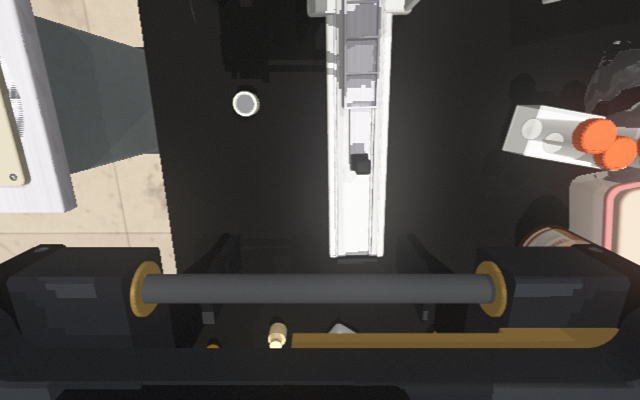

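The wrist view shows the bed from row 20 to row 257, with left edge u≈327 and right edge u≈383–396. The post blob is around (361,162), the near cup is at (245,104), and the weight and timer are visible below the fingers.

Run:
```python
from h import *
c=np.load("w0.npy",allow_pickle=True).item();im=cv2.imread("pics/w0.png");g=cv2.cvtColor(im,cv2.COLOR_BGR2GRAY)
for v in (40,80,120,200,245):
    r=np.where(g[v,300:420]>90)[0]+300
    a,b=ray(c,r[0]-.5,v,.022),ray(c,r[-1]+.5,v,.022);print(v,r[0],r[-1],a.round(4)[:2],b.round(4)[:2],"mid",((a+b)/2).round(4)[:2])
for u in (340,355,370):
    r=np.where(g[200:275,u]>90)[0]+200;print("end",u,r[-1],ray(c,u,r[-1]+.5,.022).round(4)[:2])
print(g[148:180,346:376:2])
m=((g>150)&(np.arange(640)<300)&(np.arange(640)>200)).astype(np.uint8)
n,l,st,ce=cv2.connectedComponentsWithStats(m)
for i in range(1,n):
    if st[i,4]>100: print("cup",st[i],ray(c,*ce[i],.024).round(4))
```

```text
40 326 391 [0.5321 0.0655] [0.6108 0.0653] mid [0.5714 0.0654]
80 326 389 [0.5323 0.0208] [0.6111 0.0206] mid [0.5717 0.0207]
120 327 388 [ 0.5338 -0.0271] [ 0.6128 -0.0273] mid [ 0.5733 -0.0272]
200 328 385 [ 0.5358 -0.1335] [ 0.6152 -0.1337] mid [ 0.5755 -0.1336]
245 329 383 [ 0.5376 -0.2007] [ 0.6163 -0.2009] mid [ 0.577  -0.2008]
end 340 256 [ 0.5544 -0.2189]
end 355 254 [ 0.576  -0.2157]
end 370 255 [ 0.5977 -0.2174]
[[243 214 153 167 167 172 171 173 170 228 248 239 206 211 219]
 [243 213 156 168 168 172 172 171 170 229 247 238 205 212 219]
 [243 214 153 170 166 173 172 173 171 227 248 239 204 211 220]
 [244 213 153 170 166 173 173 174 170 182 250 247 208 213 221]
 [244 216 153 169 168 172 170 172 170 174 249 248 209 217 222]
 [244 216 153 166 151 139 140 141 139 126 137 239 207 214 222]
 [244 216 128  85  79  75  77  79  77  77  74 221 208 198 223]
 [245 217 111  69  71  70  69  70  70  74  77 222 224 201 223]
 [245 217 109  71  67  71  69  70  70  69  74 205 226 223 223]
 [249 218 107  71  68  70  70  71  71  70  69 205 226 220 223]
 [250 218 107  70  69  71  70  72  70  71  6
[... 746 characters left out ...]
 88  87  86  83 146 210 233]
 [246 246 247 249 220  79  85  88  87  88  84  81 149 211 233]
 [245 246 247 247 248  94  73  73  74  74  81  73 152 213 235]
 [246 246 246 246 247 133  74  79  76  75  83  87 188 215 237]
 [245 246 246 246 247 206 130 132 132 134 153 178 226 214 237]
 [245 246 246 246 245 246 255 255 255 255 255 255 221 215 238]
 [245 245 246 246 245 246 253 254 254 254 254 254 220 212 239]
 [244 244 245 246 245 251 251 252 252 252 252 250 209 195 240]
 [245 244 246 246 245 252 252 251 252 252 252 249 216 194 241]
 [245 244 246 246 246 252 252 252 252 252 252 248 219 194 242]]
cup [233  91  26  25 481] [ 0.4315 -0.0065  0.024 ]
cup [268 332  18  16 208] [ 0.4568 -0.3617  0.024 ]
```

Run:
```python
from h import *
c=np.load("w0.npy",allow_pickle=True).item()
for p in [(363.5,167),(357,160),(370,173.5)]: print(ray(c,*p,.07).round(4))
```

```text
[ 0.5764 -0.0787  0.07  ]
[ 0.5685 -0.0704  0.07  ]
[ 0.5844 -0.0865  0.07  ]
```

>>> step_arm:
  commands:
    - [0.025,-0.004,0,0,0,-0.024]
    - [0.029,-0.005,0,0,0,0]
    - [0,0,0.04,0,0,0]
    - [0,0,0.04,0,0,0]
    - [0,0,0.04,0,0,0]
    - [0,0,0.03,0,0,0]
    - [0,0,0.03,0,0,0]
    - [0,0,0.02,0,0,0]
    - [0,0,0.02,0,0,0]
    - [0,0,0.015,0,0,0]
    - [0,0,0,0,0,0]
    - [0,0,0,0,0,0]
  gripper: 1

```text
time: 4.15
ee_pos: [0.5754, -0.0775, 0.061]
eef_rot: [1.0, 0.011, 0.0, -0.0]
ft_force: [0.1, 0.2, 0.1]
width: 0.0871
```

>>> step_arm:
  commands:
    - [0,0,0,0,0,0]
    - [0,0,0,0,0,0]
    - [0,0,0,0,0,0]
    - [0,0,0,0,0,0]
    - [0,0,0,0,0,0]
    - [0,0,0,0,0,0]
    - [0,0,0,0,0,0]
    - [0,0,0,0,0,0]
  gripper: 0
  grip_force: 30

```text
time: 4.95
ee_pos: [0.5752, -0.0781, 0.0605]
eef_rot: [1.0, 0.011, -0.0, -0.0]
ft_force: [-0.9, 0.6, -0.3]
width: 0.0309
```

>>> step_arm:
  commands:
    - [0,0,0,0,0,0]
    - [0,0,0,0,0,0]
    - [0,0,0,0,0,0]
    - [0,0,0,0,0,0]

```text
time: 5.35
ee_pos: [0.5739, -0.0782, 0.0603]
eef_rot: [1.0, 0.011, -0.001, -0.0]
ft_force: [-6.9, 0.7, 5.3]
width: 0.0178
```

>>> step_arm:
  commands:
    - [-0.0005,0.01,0,0,0,0]
    - [-0.0005,0.015,0,0,0,0]
    - [0,0.015,0,0,0,0]
    - [0,0.015,0,0,0,0]
    - [0,0.015,0,0,0,0]
    - [0,0.015,0,0,0,0]
    - [0,0.01,0,0,0,0]
    - [0,0.007,0,0,0,0]
    - [0,0.004,0,0,0,0]
    - [0,0,0,0,0,0]
    - [0,0,0,0,0,0]

```text
time: 6.45
ee_pos: [0.5761, -0.1844, 0.0604]
eef_rot: [1.0, 0.011, -0.0, 0.0]
ft_force: [-4.7, -1.6, 0.8]
width: 0.0179
```

>>> step_arm:
  commands:
    - [0,0.004,0,0,0,0]
    - [0,0.003,0,0,0,0]
    - [0,0,0,0,0,0]
    - [0,0,0,0,0,0]

```text
time: 6.85
ee_pos: [0.5763, -0.1909, 0.0604]
eef_rot: [1.0, 0.011, -0.0, 0.0]
ft_force: [-4.6, -1.3, 2.2]
width: 0.0181
```

>>> step_arm:
  commands:
    - [0,0.003,0,0,0,0]
    - [0,0.003,0,0,0,0]
    - [0,0,0,0,0,0]
    - [0,0,0,0,0,0]

```text
time: 7.25
ee_pos: [0.5764, -0.1968, 0.0604]
eef_rot: [1.0, 0.011, -0.0, -0.0]
ft_force: [-5.7, -1.1, 1.2]
width: 0.0176
```

>>> step_arm:
  commands:
    - [0,0.003,0,0,0,0]
    - [0,0,0,0,0,0]
    - [0,0,0,0,0,0]

```text
time: 7.55
ee_pos: [0.5765, -0.1995, 0.0604]
eef_rot: [1.0, 0.011, -0.001, -0.0]
ft_force: [-6.5, 0.7, 3.3]
width: 0.0176
```

>>> step_arm:
  commands:
    - [0,0.004,0,0,0,0]
    - [0,0,0,0,0,0]
    - [0,0,0,0,0,0]

```text
time: 7.85
ee_pos: [0.5765, -0.2026, 0.06]
eef_rot: [1.0, 0.012, -0.001, -0.001]
ft_force: [-5.9, 2.3, 0.9]
width: 0.0178
```

>>> step_arm:
  commands:
    - [0,0.004,0,0,0,0]
    - [0,0,0,0,0,0]
    - [0,0,0,0,0,0]

```text
time: 8.15
ee_pos: [0.5766, -0.2028, 0.0599]
eef_rot: [1.0, 0.013, -0.002, -0.004]
ft_force: [-10.6, 15.9, 9.3]
width: 0.0177
```

>>> step_arm:
  commands:
    - [0,-0.001,0,0,0,0]
    - [0,0,0,0,0,0]
    - [0,0,0,0,0,0]
    - [0,0,0,0,0,0]
    - [0,0,-0.02,0,0,0]
    - [0,0,-0.03,0,0,0]
    - [0,0,-0.04,0,0,0]
    - [-0.028,-0.04,0,0,0,0]
    - [-0.028,-0.04,0,0,0,0]
    - [-0.028,-0.04,0,0,0,0]
    - [-0.028,-0.04,0,0,0,0]
    - [-0.028,-0.04,0,0,0,0]
  gripper: 0.8

```text
time: 9.35
ee_pos: [0.4316, -0.009, 0.1504]
eef_rot: [1.0, 0.011, 0.001, -0.0]
ft_force: [1.3, 1.5, -0.4]
width: 0.0696
```

>>> step_arm:
  commands:
    - [0,0,0,0,0,0]
    - [0,0,0,0,0,0]
    - [0,0,0,0,0,0]

```text
time: 9.65
ee_pos: [0.4334, -0.0111, 0.1508]
eef_rot: [1.0, 0.01, 0.0, 0.0]
ft_force: [-0.2, -1.0, -0.7]
width: 0.0693
```

```bash
cat >> h.py <<'E'
def cups(name="wrist",z=.024):
    "white round blobs -> world xy at top height"
    c=get_calibration(name);im=camera(name);g=cv2.cvtColor(im,cv2.COLOR_RGB2GRAY);out=[]
    m=cv2.morphologyEx((g>110).astype(np.uint8),cv2.MORPH_OPEN,np.ones((3,3)))
    for k in cv2.findContours(m,cv2.RETR_EXTERNAL,cv2.CHAIN_APPROX_NONE)[0]:
        if len(k)<12: continue
        (u,v),r=cv2.minEnclosingCircle(k);a=cv2.contourArea(k)
        h=r*2/c["fx"]*np.linalg.norm(ray(c,u,v,z)+c["R"].T@c["t"])
        if a>.7*np.pi*r*r and .02<h<.05:
            x,y,w,hh=cv2.boundingRect(k);out.append((round(u,1),round(v,1),round(h,4),ray(c,x+w/2-.5,y+hh/2-.5,z).round(4)[:2].tolist()))
    return im,out
def status():
    s=read_state();print(round(float(s["time"]),2),s["ee_pos"].round(4),"width",round(float(s["width"]),4),"yaw",Ro.from_quat(s["eef_rot"]).as_matrix()[:2,0].round(4),"F",s["ft_force"].round(1))
    return s
E
python3 - <<'E'
from h import *
status();im,o=cups();print(*o,sep="\n");cv2.imwrite("pics/w1.png",im[:,:,::-1])
im,o=cups("top");print(*o,sep="\n");cv2.imwrite("pics/t1.png",im[:,:,::-1])
E
```

```text
9.65 [ 0.4334 -0.0111  0.1508] width 0.0693 yaw [0.9998 0.0208] F [-0.2 -1.  -0.7]
(313.0, 190.8, np.float64(0.0326), [0.431, -0.005])
(229.0, 237.4, np.float64(0.0329), [0.3961, 0.269])
(393.9, 233.7, np.float64(0.0322), [0.3951, -0.2789])
(417.3, 215.0, np.float64(0.0329), [0.4582, -0.3594])
```

View pics/w1.png

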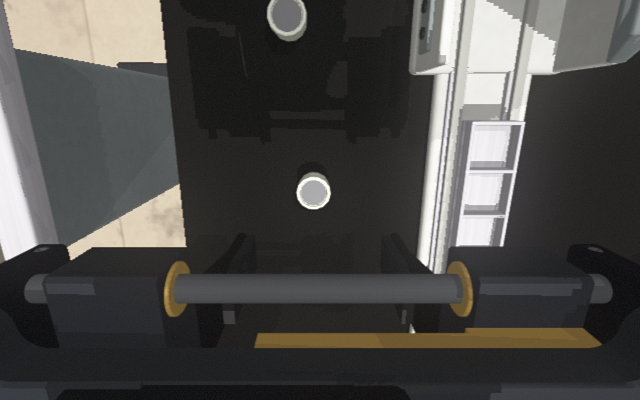

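The cup stands at (313,191) between the fingers. The pocket walls appear as lines at rows 122, 170 and 214, columns 468–523, and the next cup is at (287,17).

>>> step_arm:
  commands:
    - [-0.002,-0.0055,0.03,0,0,0]
    - [0,0,0.03,0,0,0]
    - [0,0,0.025,0,0,0]
    - [0,0,0.02,0,0,0]
    - [0,0,0.01,0,0,0]
    - [0,0,0,0,0,0]
    - [0,0,0,0,0,0]

```text
time: 10.45
ee_pos: [0.4311, -0.0054, 0.036]
eef_rot: [1.0, 0.011, 0.0, 0.0]
ft_force: [-0.8, 0.1, 0.6]
width: 0.0697
```

Run:
```python
from h import *
s=status()
im=cv2.imread("pics/w1.png");g=cv2.cvtColor(im,cv2.COLOR_BGR2GRAY).astype(int)
print(g[110:225:1,495].tolist());print(g[150,455:535].tolist());print(g[195,455:535].tolist())
```

```text
10.45 [ 0.4311 -0.0054  0.036 ] width 0.0697 yaw [0.9998 0.021 ] F [-0.8  0.1  0.6]
[156, 155, 156, 157, 157, 160, 175, 177, 191, 187, 150, 183, 238, 242, 233, 194, 216, 219, 218, 218, 218, 235, 236, 236, 236, 235, 235, 237, 238, 238, 238, 238, 239, 239, 240, 240, 240, 240, 240, 240, 240, 240, 239, 239, 239, 239, 240, 239, 238, 239, 238, 174, 163, 166, 167, 168, 164, 141, 128, 136, 214, 240, 237, 199, 220, 222, 223, 237, 239, 239, 239, 238, 239, 239, 238, 240, 240, 240, 240, 241, 240, 241, 241, 240, 234, 233, 233, 233, 228, 226, 227, 227, 228, 234, 212, 159, 142, 144, 143, 144, 129, 130, 132, 130, 145, 221, 236, 207, 141, 144, 138, 132, 145, 140, 133]
[167, 132, 130, 122, 113, 122, 128, 118, 110, 113, 112, 113, 115, 171, 231, 241, 235, 239, 244, 243, 240, 237, 240, 241, 241, 240, 240, 242, 242, 241, 241, 240, 238, 237, 237, 238, 236, 237, 238, 240, 240, 238, 238, 237, 238, 238, 238, 236, 229, 222, 223, 222, 176, 121, 107, 107, 114, 111, 111, 110, 110, 161, 223, 239, 219, 135, 65, 57, 60, 59, 59, 58, 59, 57, 58, 59, 56, 56, 55, 55]
[130, 122, 113, 114, 113, 113, 119, 181, 236, 244, 240, 243, 245, 243, 239, 238, 240, 241, 242, 243, 244, 244, 244, 242, 241, 240, 240, 239, 241, 241, 240, 240, 243, 243, 241, 239, 238, 239, 239, 239, 233, 225, 226, 225, 185, 126, 110, 109, 112, 113, 110, 111, 114, 162, 225, 242, 221, 134, 64, 59, 59, 61, 59, 61, 58, 59, 57, 56, 58, 56, 57, 55, 57, 55, 53, 54, 54, 53, 52, 52]
```

Run:
```python
from h import *
c=get_calibration("wrist");s=read_state();o=-c["R"].T@c["t"]+np.array([.4334,-.0111,.1508])-s["ee_pos"];c["t"]=-c["R"]@o
for n,u,v in [("w0",495,123),("w12",495,171.2),("w23",495,216),("R1",517.9,150),("L1",470,150),("R2",510.5,195),("L2",464,195)]: print(n,ray(c,u,v,.043).round(4)[:2])
```

```text
w0 [0.5706 0.0574]
w12 [0.5775 0.0197]
w23 [ 0.5844 -0.0184]
R1 [0.5925 0.0371]
L1 [0.5546 0.0363]
R2 [5.938e-01 2.000e-04]
L2 [ 0.5555 -0.0007]
```

>>> step_arm:
  commands:
    - [0,0,0.0012,0,0,0]
    - [0,0,0,0,0,0]
    - [0,0,0,0,0,0]
    - [0,0,0,0,0,0]
    - [0,0,0,0,0,0]
    - [0,0,0,0,0,0]
    - [0,0,0,0,0,0]
    - [0,0,0,0,0,0]
    - [0,0,0,0,0,0]
  gripper: 0
  grip_force: 20

```text
time: 11.35
ee_pos: [0.4306, -0.0047, 0.0344]
eef_rot: [1.0, 0.011, 0.0, -0.0]
ft_force: [-0.3, 1.0, 3.1]
width: 0.0289
```

>>> step_arm:
  commands:
    - [0,0,-0.02,0,0,0]
    - [0,0,-0.03,0,0,0]
    - [0,0,-0.036,0,0,0]
    - [0.035,0,0,0,0,0]
    - [0.035,0,0,0,0,0]
    - [0.035,0,0,0,0,0]
    - [0.025,-0.001,0,0,0,0]
    - [0.013,0,0,0,0,0]
    - [0,0,0.02,0,0,0]
    - [0,0,0.014,0,0,0]
    - [0,0,0,0,0,0]
    - [0,0,0,0,0,0]

```text
time: 12.55
ee_pos: [0.5731, -0.0007, 0.0863]
eef_rot: [1.0, 0.011, -0.0, 0.0]
ft_force: [-0.0, 0.1, 0.4]
width: 0.029
```

Run:
```python
from h import *
s=status();c=get_calibration("wrist");np.save("w2.npy",c);im=camera("wrist");cv2.imwrite("pics/w2.png",im[:,:,::-1])
print(pix(c,s["ee_pos"]))
cv2.imwrite("pics/w2c.png",cv2.resize(im[60:300,200:440,::-1],None,fx=2.4,fy=2.4,interpolation=cv2.INTER_CUBIC))
```

```text
12.55 [ 0.5731 -0.0007  0.0863] width 0.029 yaw [0.9998 0.0217] F [-0.   0.1  0.4]
(np.float64(314.1259414467629), np.float64(267.9744778764705))
```

View pics/w2c.png

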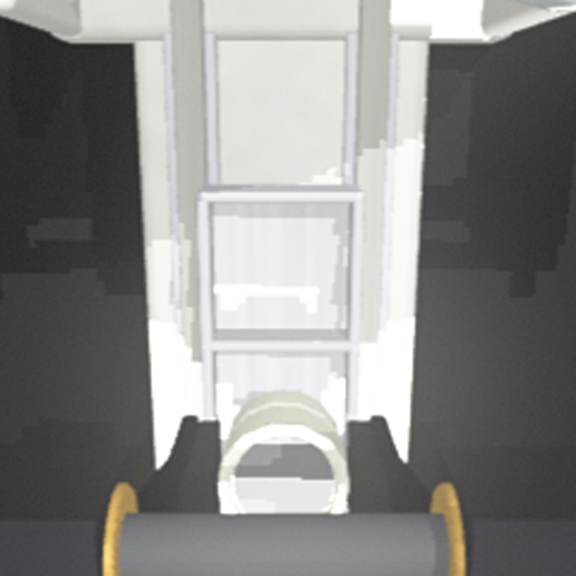

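The held cup shows its rim centre at crop column 285, with its north rim at row 425. Pocket 1 walls are at crop rows 196 and 345, columns 205–355. Next I work out cup against pocket in world coordinates from the same view.

Run:
```python
from h import *
c=np.load("w2.npy",allow_pickle=True).item()
f=lambda u,v,z:ray(c,200+u/2.4-.3,60+v/2.4-.3,z).round(4)[:2]
print("w0",f(280,196,.043),"w12",f(280,345,.043))
print("wallsx",f(207,345,.043),f(352,345,.043),f(203,200,.043),f(358,200,.043))
zt=.0863-.0104
print("cup x",f(222,480,zt),f(348,480,zt),"north rim",f(284,425,zt))
g=cv2.cvtColor(cv2.imread("pics/w2.png"),cv2.COLOR_BGR2GRAY).astype(int)
print(g[130:215,316].tolist());print(g[190,280:355].tolist());print(g[225:262,318].tolist());print(g[255,285:352].tolist())
```

```text
w0 [0.5728 0.0579] w12 [0.5736 0.0199]
wallsx [0.5548 0.0195] [0.5921 0.0204] [0.5541 0.0565] [0.5918 0.0573]
cup x [ 0.5612 -0.0018] [ 0.5894 -0.0011] north rim [0.5748 0.0119]
[227, 227, 226, 226, 227, 225, 215, 195, 190, 195, 237, 244, 237, 225, 202, 209, 208, 209, 208, 210, 214, 238, 239, 238, 238, 238, 238, 238, 238, 238, 239, 239, 239, 238, 238, 238, 239, 238, 238, 239, 238, 239, 239, 238, 239, 239, 239, 238, 238, 249, 255, 255, 255, 247, 239, 239, 239, 240, 240, 240, 240, 240, 240, 240, 240, 241, 240, 200, 196, 198, 195, 199, 225, 239, 238, 233, 212, 214, 219, 240, 241, 241, 241, 240, 241]
[209, 190, 188, 209, 229, 235, 235, 222, 191, 199, 230, 239, 239, 238, 238, 238, 237, 237, 239, 241, 242, 241, 239, 238, 235, 236, 238, 239, 240, 239, 239, 240, 240, 241, 241, 240, 240, 238, 238, 237, 237, 237, 237, 237, 238, 236, 237, 240, 245, 247, 246, 241, 236, 236, 237, 237, 238, 238, 239, 238, 227, 213, 212, 221, 198, 180, 211, 231, 236, 234, 223, 220, 224, 224, 222]
[217, 217, 223, 241, 225, 216, 215, 216, 216, 216, 214, 219, 255, 255, 255, 255, 253, 245, 246, 236, 153, 142, 144, 144, 145, 144, 144, 143, 143, 143, 145, 143, 141, 155, 234, 236, 233]
[89, 90, 86, 87, 85, 90, 147, 208, 226, 226, 222, 218, 189, 149, 141, 140, 142, 141, 142, 142, 143, 143, 142, 143, 142, 141, 144, 143, 142, 143, 143, 141, 144, 145, 144, 144, 144, 143, 144, 144, 144, 144, 143, 142, 144, 143, 143, 143, 140, 143, 142, 141, 144, 179, 205, 218, 224, 227, 227, 178, 104, 89, 90, 90, 91, 91, 88]
```

>>> step_arm:
  commands:
    - [-0.0011,-0.0035,0,0,0,0]
    - [0,0,0.005,0,0,0]
    - [0,0,0.004,0,0,0]
    - [0,0,0.003,0,0,0]
    - [0,0,0,0,0,0]
    - [0,0,0,0,0,0]

```text
time: 13.2
ee_pos: [0.5723, 0.0027, 0.0743]
eef_rot: [1.0, 0.011, -0.0, 0.0]
ft_force: [-0.0, 0.8, -0.3]
width: 0.0291
```

>>> step_arm:
  commands:
    - [0,0,0.003,0,0,0]
    - [0,0,0.003,0,0,0]
    - [0,0,0,0,0,0]
    - [0,0,0,0,0,0]

```text
time: 13.6
ee_pos: [0.5723, 0.0028, 0.0682]
eef_rot: [1.0, 0.011, -0.0, -0.0]
ft_force: [0.4, 0.7, 0.5]
width: 0.0292
```

>>> step_arm:
  commands:
    - [0,0,0.002,0,0,0]
    - [0,0,0.001,0,0,0]
    - [0,0,0,0,0,0]
    - [0,0,0,0,0,0]

```text
time: 14.0
ee_pos: [0.5723, 0.0028, 0.0653]
eef_rot: [1.0, 0.011, 0.0, -0.0]
ft_force: [-0.4, 0.6, -0.3]
width: 0.0291
```

>>> step_arm:
  commands:
    - [0,0,0,0,0,0]
    - [0,0,0,0,0,0]
    - [0,0,0,0,0,0]
    - [0,0,0,0,0,0]
    - [0,0,-0.01,0,0,0]
    - [0,0,-0.03,0,0,0]
    - [0,0,-0.045,0,0,0]
    - [0,0,0,0,0,0]
    - [0,0,0,0,0,0]
  gripper: 0.65

```text
time: 14.9
ee_pos: [0.573, 0.003, 0.1517]
eef_rot: [1.0, 0.011, 0.001, -0.001]
ft_force: [-1.1, 0.6, -0.7]
width: 0.0566
```

Run:
```python
from h import *
status();c=get_calibration("wrist");np.save("w3.npy",c);im=camera("wrist");cv2.imwrite("pics/w3.png",im[:,:,::-1])
cv2.imwrite("pics/w3c.png",cv2.resize(im[40:280,200:440,::-1],None,fx=2,fy=2,interpolation=cv2.INTER_CUBIC))
im,o=cups("top");print(*o,sep="\n")
```

```text
14.9 [0.573  0.003  0.1517] width 0.0566 yaw [0.9998 0.0221] F [-1.1  0.6 -0.7]
(393.9, 233.7, np.float64(0.0322), [0.3951, -0.2789])
(417.3, 215.0, np.float64(0.0329), [0.4582, -0.3594])
```

View pics/w3c.png

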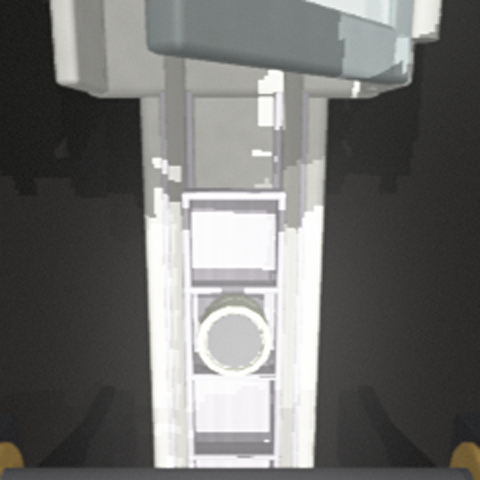

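Cup 1 stands upright in pocket 2, at crop (234,338) and central between the walls. The lid's free edge is visible further north, at crop row 60. I go to the second cup next.

>>> step_arm:
  commands:
    - [-0.04,0,0,0,0,0]
    - [-0.04,0,0,0,0,0]
    - [-0.04,-0.02,0,0,0,0]
    - [-0.022,-0.03,0,0,0,0]
    - [-0.02,-0.03,0,0,0,0]
    - [0,-0.03,0,0,0,0]
    - [0,-0.015,0,0,0,0]
    - [0,0,0,0,0,0]
    - [0,0,0,0,0,0]
  gripper: 0.7

```text
time: 15.9
ee_pos: [0.4078, 0.1231, 0.1499]
eef_rot: [1.0, 0.011, -0.0, 0.001]
ft_force: [-0.3, 0.0, -0.9]
width: 0.061
```

Run:
```python
from h import *
status();im,o=cups();print(*o,sep="\n");cv2.imwrite("pics/w4.png",im[:,:,::-1])
```

```text
15.9 [0.4078 0.1231 0.1499] width 0.061 yaw [0.9998 0.0213] F [-0.3  0.  -0.9]
(317.0, 185.0, np.float64(0.0327), [0.4086, 0.1348])
(303.5, 13.4, np.float64(0.039), [0.3956, 0.265])
```

>>> step_arm:
  commands:
    - [0.001,-0.012,0.03,0,0,0]
    - [0,0,0.03,0,0,0]
    - [0,0,0.025,0,0,0]
    - [0,0,0.02,0,0,0]
    - [0,0,0.01,0,0,0]
    - [0,0,0,0,0,0]
    - [0,0,0,0,0,0]
    - [0,0,0,0,0,0]

```text
time: 16.75
ee_pos: [0.409, 0.1365, 0.0363]
eef_rot: [1.0, 0.011, 0.001, -0.001]
ft_force: [-0.1, 0.5, 0.6]
width: 0.0611
```

>>> step_arm:
  commands:
    - [0,0,0,0,0,0]
    - [0,0,0,0,0,0]
    - [0,0,0,0,0,0]
    - [0,0,0,0,0,0]
    - [0,0,0,0,0,0]
    - [0,0,0,0,0,0]
    - [0,0,0,0,0,0]
  gripper: 0

```text
time: 17.45
ee_pos: [0.4083, 0.1363, 0.0354]
eef_rot: [1.0, 0.011, -0.0, -0.0]
ft_force: [-1.4, 0.4, 2.1]
width: 0.029
```

>>> step_arm:
  commands:
    - [0,0,-0.02,0,0,0]
    - [0,0.01,-0.03,0,0,0]
    - [0,0.03,-0.035,0,0,0]
    - [0,0.035,0,0,0,0]
    - [0.02,0.035,0,0,0,0]
    - [0.03,0.03,0,0,0,0]
    - [0.04,0.02,0,0,0,0]
    - [0.04,0.014,0,0,0,0]
    - [0.02,0,0,0,0,0]
    - [0.011,0,0.025,0,0,0]
    - [0,0,0.012,0,0,0]
    - [0,0,0,0,0,0]

```text
time: 18.65
ee_pos: [0.5686, -0.0331, 0.0817]
eef_rot: [1.0, 0.011, -0.002, 0.0]
ft_force: [-0.7, 0.1, -0.2]
width: 0.0292
```

>>> step_arm:
  commands:
    - [0,0,0,0,0,0]
    - [0,0,0,0,0,0]

```text
time: 18.85
ee_pos: [0.5703, -0.0327, 0.0846]
eef_rot: [1.0, 0.011, 0.0, -0.0]
ft_force: [0.1, 0.8, 0.1]
width: 0.0288
```

Run:
```python
from h import *
s=status();c=get_calibration("wrist");im=camera("wrist");cv2.imwrite("pics/w5.png",im[:,:,::-1])
g=cv2.cvtColor(im,cv2.COLOR_RGB2GRAY).astype(int)
print(g[228:262,318].tolist());print(g[255,285:352].tolist())
```

```text
18.85 [ 0.5703 -0.0327  0.0846] width 0.0288 yaw [0.9998 0.0215] F [0.1 0.8 0.1]
[207, 234, 221, 202, 203, 201, 203, 204, 201, 188, 238, 255, 255, 255, 255, 174, 132, 134, 134, 135, 135, 133, 134, 135, 134, 134, 131, 145, 226, 226, 224, 224, 224, 224]
[81, 82, 82, 78, 76, 82, 129, 191, 219, 219, 219, 246, 255, 253, 161, 142, 143, 146, 144, 146, 146, 144, 145, 145, 145, 147, 146, 145, 145, 145, 146, 145, 146, 145, 146, 146, 147, 146, 147, 147, 147, 146, 138, 133, 131, 130, 132, 132, 131, 131, 130, 132, 157, 202, 217, 214, 218, 219, 199, 145, 95, 80, 84, 83, 86, 85, 84]
```

>>> step_arm:
  commands:
    - [0.0028,0.0013,0,0,0,0]
    - [0,0,0.005,0,0,0]
    - [0,0,0.004,0,0,0]
    - [0,0,0.003,0,0,0]
    - [0,0,0,0,0,0]
    - [0,0,0,0,0,0]

```text
time: 19.5
ee_pos: [0.5731, -0.0342, 0.0714]
eef_rot: [1.0, 0.011, -0.0, 0.0]
ft_force: [-0.1, 0.2, 0.8]
width: 0.0289
```

>>> step_arm:
  commands:
    - [0,0,0.003,0,0,0]
    - [0,0,0.003,0,0,0]
    - [0,0,0,0,0,0]
    - [0,0,0,0,0,0]

```text
time: 19.9
ee_pos: [0.5732, -0.0341, 0.0655]
eef_rot: [1.0, 0.011, -0.0, -0.0]
ft_force: [1.3, -0.3, 1.3]
width: 0.0293
```

>>> step_arm:
  commands:
    - [0,0,0,0,0,0]
    - [0,0,0,0,0,0]
    - [0,0,0,0,0,0]
    - [0,0,0,0,0,0]
    - [0,0,-0.01,0,0,0]
    - [0,0,-0.03,0,0,0]
    - [0,0,-0.045,0,0,0]
    - [0,0,0,0,0,0]
    - [0,0,0,0,0,0]
  gripper: 0.7

```text
time: 20.8
ee_pos: [0.5738, -0.0341, 0.1519]
eef_rot: [1.0, 0.011, 0.001, -0.0]
ft_force: [-0.5, 0.5, -0.7]
width: 0.061
```

Run:
```python
from h import *
status();im=camera("wrist");cv2.imwrite("pics/w6c.png",cv2.resize(im[40:280,200:440,::-1],None,fx=2,fy=2,interpolation=cv2.INTER_CUBIC))
im,o=cups("top");print(*o,sep="\n")
```

```text
20.8 [ 0.5738 -0.0341  0.1519] width 0.061 yaw [0.9998 0.0216] F [-0.5  0.5 -0.7]
(393.8, 233.8, np.float64(0.0322), [0.3951, -0.2789])
(417.3, 215.0, np.float64(0.0329), [0.4582, -0.3594])
```

View pics/w6c.png

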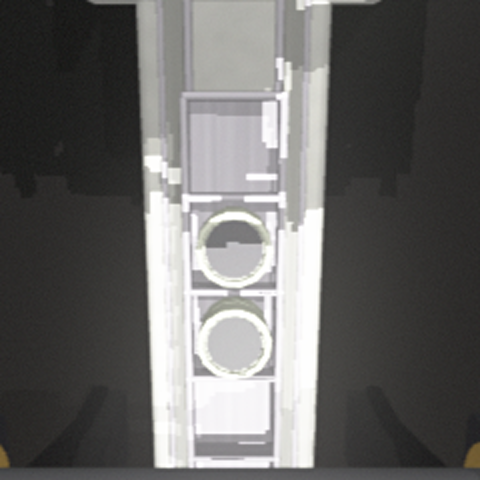

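Cups stand upright and centred in pocket 2 (crop (234,247)) and pocket 3 (crop (234,340)). Next is the third cup.

>>> step_arm:
  commands:
    - [-0.04,0,0,0,0,0]
    - [-0.04,-0.01,0,0,0,0]
    - [-0.04,-0.02,0,0,0,0]
    - [-0.03,-0.035,0,0,0,0]
    - [-0.02,-0.035,0,0,0,0]
    - [0,-0.04,0,0,0,0]
    - [0,-0.04,0,0,0,0]
    - [0,-0.04,0,0,0,0]
    - [0,-0.04,0,0,0,0]
    - [0,-0.025,0,0,0,0]
    - [0,-0.014,0,0,0,0]
    - [0,0,0,0,0,0]

```text
time: 22.1
ee_pos: [0.4099, 0.2538, 0.1518]
eef_rot: [1.0, 0.011, -0.001, 0.001]
ft_force: [-0.4, -0.2, 0.8]
width: 0.0609
```

>>> step_arm:
  commands:
    - [0,0,0,0,0,0]
    - [0,0,0,0,0,0]

```text
time: 22.3
ee_pos: [0.4106, 0.2514, 0.1524]
eef_rot: [1.0, 0.009, -0.001, 0.0]
ft_force: [-0.2, 0.0, -0.9]
width: 0.0613
```

Run:
```python
from h import *
status();im,o=cups();print(*o,sep="\n");cv2.imwrite("pics/w7.png",im[:,:,::-1])
```

```text
22.3 [0.4106 0.2514 0.1524] width 0.0613 yaw [0.9999 0.017 ] F [-0.2  0.  -0.9]
(299.8, 174.1, np.float64(0.0327), [0.3954, 0.2723])
```

>>> step_arm:
  commands:
    - [-0.008,-0.01,0.02,0,0,0]
    - [-0.007,-0.011,0.03,0,0,-0.004]
    - [0,0,0.03,0,0,0]
    - [0,0,0.02,0,0,0]
    - [0,0,0,0,0,0]
    - [0,0,0,0,0,0]

```text
time: 22.95
ee_pos: [0.3952, 0.2732, 0.0531]
eef_rot: [1.0, 0.011, -0.001, 0.0]
ft_force: [0.2, -0.1, 0.9]
width: 0.0608
```

>>> step_arm:
  commands:
    - [0,0.0005,0.01,0,0,0]
    - [0,0,0.0085,0,0,0]
    - [0,0,0,0,0,0]
    - [0,0,0,0,0,0]

```text
time: 23.35
ee_pos: [0.3947, 0.2732, 0.0339]
eef_rot: [1.0, 0.012, -0.001, 0.0]
ft_force: [0.2, -0.9, 0.9]
width: 0.061
```

>>> step_arm:
  commands:
    - [0,0,0,0,0,0]
    - [0,0,0,0,0,0]
    - [0,0,0,0,0,0]
    - [0,0,0,0,0,0]
    - [0,0,0,0,0,0]
    - [0,0,0,0,0,0]
    - [0,0,0,0,0,0]
  gripper: 0

```text
time: 24.05
ee_pos: [0.3947, 0.2733, 0.034]
eef_rot: [1.0, 0.012, -0.001, 0.0]
ft_force: [0.2, 0.5, 1.8]
width: 0.029
```

>>> step_arm:
  commands:
    - [0,0,-0.02,0,0,0]
    - [0,0.01,-0.03,0,0,0]
    - [0,0.03,-0.035,0,0,0]
    - [0,0.035,0,0,0,0]
    - [0,0.035,0,0,0,0]
    - [0,0.035,0,0,0,0]
    - [0.01,0.035,0,0,0,0]
    - [0.02,0.035,0,0,0,0]
    - [0.02,0.035,0,0,0,0]
    - [0.02,0.035,0,0,0,0]
    - [0.02,0.035,0,0,0,0]
    - [0.03,0.02,0,0,0,0]

```text
time: 25.25
ee_pos: [0.5227, -0.0666, 0.1184]
eef_rot: [1.0, 0.011, -0.001, 0.0]
ft_force: [0.5, 0.8, 2.3]
width: 0.0292
```

>>> step_arm:
  commands:
    - [0.03,0.005,0,0,0,0]
    - [0.02,0.005,0,0,0,0]
    - [0,0,0.02,0,0,0]
    - [0,0,0.015,0,0,0]
    - [0,0,0,0,0,0]
    - [0,0,0,0,0,0]
    - [0,0,0,0,0,0]

```text
time: 25.95
ee_pos: [0.5731, -0.0725, 0.0846]
eef_rot: [1.0, 0.012, -0.0, 0.0]
ft_force: [0.2, 0.0, -0.3]
width: 0.029
```

Run:
```python
from h import *
s=status();c=get_calibration("wrist");im=camera("wrist");cv2.imwrite("pics/w8.png",im[:,:,::-1])
g=cv2.cvtColor(im,cv2.COLOR_RGB2GRAY).astype(int)
print(g[228:262,318].tolist());print(g[255,285:352].tolist())
```

```text
25.95 [ 0.5731 -0.0725  0.0846] width 0.029 yaw [0.9997 0.0235] F [ 0.2  0.  -0.3]
[210, 233, 219, 199, 198, 200, 199, 200, 201, 201, 238, 255, 255, 255, 255, 223, 232, 145, 131, 132, 130, 132, 132, 132, 131, 130, 130, 131, 130, 128, 142, 224, 223, 221]
[76, 76, 76, 76, 75, 83, 153, 202, 212, 213, 210, 206, 190, 155, 128, 128, 129, 129, 127, 131, 130, 131, 130, 131, 130, 129, 131, 131, 132, 131, 132, 130, 131, 131, 131, 131, 130, 130, 129, 131, 129, 131, 131, 131, 132, 129, 132, 130, 130, 130, 130, 131, 152, 187, 206, 212, 214, 212, 198, 156, 104, 80, 80, 82, 81, 82, 82]
```

>>> step_arm:
  commands:
    - [0.0007,-0.0004,0,0,0,0]
    - [0,0,0.005,0,0,0]
    - [0,0,0.004,0,0,0]
    - [0,0,0.003,0,0,0]
    - [0,0,0,0,0,0]
    - [0,0,0,0,0,0]

```text
time: 26.6
ee_pos: [0.5735, -0.0723, 0.0717]
eef_rot: [1.0, 0.012, -0.001, 0.0]
ft_force: [0.3, 0.1, -0.8]
width: 0.0295
```

>>> step_arm:
  commands:
    - [0,0,0.003,0,0,0]
    - [0,0,0.003,0,0,0]
    - [0,0,0.0015,0,0,0]
    - [0,0,0,0,0,0]
    - [0,0,0,0,0,0]

```text
time: 27.1
ee_pos: [0.5736, -0.0723, 0.0642]
eef_rot: [1.0, 0.012, -0.001, 0.0]
ft_force: [-0.8, 0.4, 0.2]
width: 0.0289
```

>>> step_arm:
  commands:
    - [0,0,0,0,0,0]
    - [0,0,0,0,0,0]
    - [0,0,0,0,0,0]
    - [0,0,0,0,0,0]
    - [0,0,-0.01,0,0,0]
    - [0,0,-0.03,0,0,0]
    - [0,0,-0.045,0,0,0]
    - [0,0,0,0,0,0]
  gripper: 0.7

```text
time: 27.9
ee_pos: [0.5764, -0.0734, 0.155]
eef_rot: [1.0, 0.011, 0.003, 0.0]
ft_force: [0.2, 0.4, -0.3]
width: 0.0607
```

>>> step_arm:
  commands:
    - [-0.03,0.03,0,0,0,0]
    - [-0.03,0.03,0,0,0,0]
    - [-0.03,0.03,0,0,0,0]
    - [-0.03,0.03,0,0,0,0]
    - [-0.02,0.03,0,0,0,0]
    - [-0.02,0.025,0,0,0,0]
    - [-0.01,0.02,0,0,0,0]
    - [-0.01,0.012,0,0,0,0]
    - [0,0,0,0,0,0]
    - [0,0,0,0,0,0]

```text
time: 28.9
ee_pos: [0.399, -0.2828, 0.1497]
eef_rot: [1.0, 0.012, -0.001, 0.0]
ft_force: [-0.1, -0.1, -0.3]
width: 0.0603
```

Run:
```python
from h import *
status();im,o=cups();print(*o,sep="\n");cv2.imwrite("pics/w9.png",im[:,:,::-1])
im,o=cups("top");print(*o,sep="\n");cv2.imwrite("pics/t9.png",cv2.resize(im[150:260,190:440,::-1],None,fx=3.2,fy=3.2,interpolation=cv2.INTER_CUBIC))
```

```text
28.9 [ 0.399  -0.2828  0.1497] width 0.0603 yaw [0.9997 0.0233] F [-0.1 -0.1 -0.3]
(312.1, 190.8, np.float64(0.0327), [0.3954, -0.2764])
(393.7, 233.7, np.float64(0.0315), [0.3951, -0.2772])
```

View pics/t9.png

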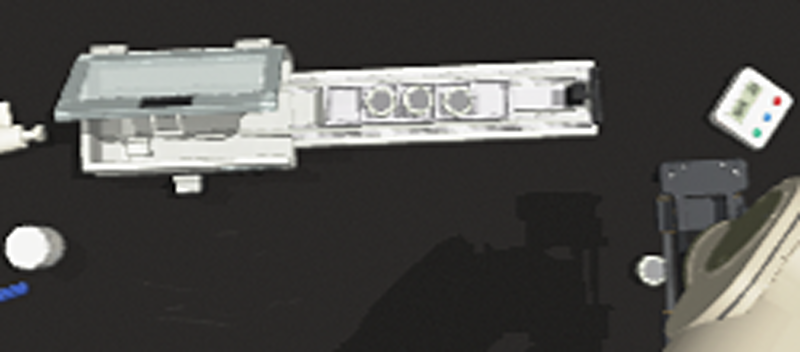

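Pockets 2, 3 and 4 hold cups (crop (380,100), (418,100), (458,100)). The post sits at the bed's outer end, and only the last cup is left on the bench at crop (652,270).

>>> step_arm:
  commands:
    - [-0.0034,-0.007,0.03,0,0,0]
    - [0,0,0.03,0,0,0]
    - [0,0,0.025,0,0,0]
    - [0,0,0.02,0,0,0]
    - [0,0,0.0105,0,0,0]
    - [0,0,0,0,0,0]
    - [0,0,0,0,0,0]
    - [0,0,0,0,0,0]

```text
time: 29.8
ee_pos: [0.3956, -0.2766, 0.0352]
eef_rot: [1.0, 0.012, -0.0, 0.0]
ft_force: [-0.2, -0.0, 0.4]
width: 0.0609
```

>>> step_arm:
  commands:
    - [0,0,0,0,0,0]
    - [0,0,0,0,0,0]
    - [0,0,0,0,0,0]
    - [0,0,0,0,0,0]
    - [0,0,0,0,0,0]
    - [0,0,0,0,0,0]
    - [0,0,0,0,0,0]
  gripper: 0

```text
time: 30.5
ee_pos: [0.3948, -0.2765, 0.0343]
eef_rot: [1.0, 0.012, -0.001, 0.0]
ft_force: [-0.8, 0.8, 2.3]
width: 0.0288
```

>>> step_arm:
  commands:
    - [0,0,-0.02,0,0,0]
    - [0,-0.01,-0.03,0,0,0]
    - [0,-0.03,-0.036,0,0,0]
    - [0.02,-0.03,0,0,0,0]
    - [0.03,-0.03,0,0,0,0]
    - [0.03,-0.03,0,0,0,0]
    - [0.03,-0.02,0,0,0,0]
    - [0.03,-0.01,0,0,0,0]
    - [0.025,0,0,0,0,0]
    - [0.019,0,0,0,0,0]
    - [0,0,0.02,0,0,0]
    - [0,0,0.015,0,0,0]

```text
time: 31.7
ee_pos: [0.5765, -0.1204, 0.075]
eef_rot: [1.0, 0.012, -0.0, 0.001]
ft_force: [-0.8, 9.7, 22.0]
width: 0.0293
```

>>> step_arm:
  commands:
    - [0,0,0,0,0,0]
    - [0,0,0,0,0,0]

```text
time: 31.9
ee_pos: [0.5756, -0.1209, 0.0758]
eef_rot: [1.0, 0.012, -0.001, 0.001]
ft_force: [-0.1, -0.3, -0.3]
width: 0.0292
```

Run:
```python
from h import *
s=status();im=camera("wrist");cv2.imwrite("pics/w10.png",im[:,:,::-1])
g=cv2.cvtColor(im,cv2.COLOR_RGB2GRAY).astype(int)
print(g[228:262,318].tolist());print(g[255,285:352].tolist())
```

```text
31.9 [ 0.5756 -0.1209  0.0758] width 0.0292 yaw [0.9997 0.0238] F [-0.1 -0.3 -0.3]
[199, 198, 198, 200, 202, 219, 252, 250, 246, 251, 255, 240, 236, 237, 237, 239, 238, 168, 159, 159, 140, 135, 137, 137, 137, 140, 138, 139, 136, 138, 138, 134, 150, 226]
[82, 83, 82, 81, 83, 139, 205, 225, 224, 217, 209, 193, 158, 138, 135, 137, 137, 137, 138, 137, 136, 137, 138, 139, 137, 137, 138, 138, 139, 139, 138, 138, 138, 139, 139, 139, 135, 138, 138, 138, 138, 138, 138, 139, 138, 139, 138, 138, 138, 138, 137, 137, 136, 143, 194, 212, 215, 221, 223, 223, 182, 112, 84, 82, 86, 84, 84]
```

>>> step_arm:
  commands:
    - [0,0,-0.006,0,0,0]
    - [0,0,-0.006,0,0,0]
    - [-0.001,-0.009,0,0,0,0]
    - [0,0,0,0,0,0]
    - [0,0,0,0,0,0]

```text
time: 32.45
ee_pos: [0.5751, -0.1108, 0.088]
eef_rot: [1.0, 0.013, -0.0, 0.001]
ft_force: [0.2, 0.4, -0.4]
width: 0.0293
```

Run:
```python
from h import *
s=status();c=get_calibration("wrist");np.save("w11.npy",c);im=camera("wrist");cv2.imwrite("pics/w11.png",im[:,:,::-1])
g=cv2.cvtColor(im,cv2.COLOR_RGB2GRAY).astype(int)
print(g[228:262,318].tolist());print(g[255,285:352].tolist())
cv2.imwrite("pics/w11c.png",cv2.resize(im[20:290,200:440,::-1],None,fx=2.2,fy=2.2,interpolation=cv2.INTER_CUBIC))
```

```text
32.45 [ 0.5751 -0.1108  0.088 ] width 0.0293 yaw [0.9997 0.0255] F [ 0.2  0.4 -0.4]
[193, 191, 191, 193, 191, 212, 255, 255, 255, 255, 255, 239, 231, 232, 233, 232, 234, 232, 144, 133, 132, 134, 133, 134, 133, 133, 133, 132, 134, 133, 134, 133, 131, 143]
[77, 79, 80, 77, 83, 134, 194, 217, 216, 205, 198, 180, 150, 133, 133, 132, 132, 133, 133, 132, 133, 133, 134, 134, 134, 131, 133, 134, 133, 133, 133, 133, 132, 132, 133, 133, 133, 132, 133, 132, 132, 132, 132, 132, 132, 134, 134, 133, 132, 134, 133, 134, 132, 136, 186, 203, 205, 216, 218, 215, 172, 108, 81, 80, 82, 80, 81]
```

View pics/w11c.png

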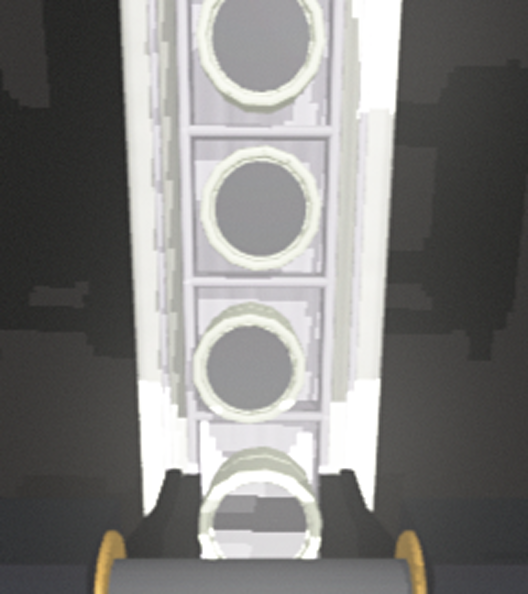

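Pockets 2–4 hold upright cups. The pocket 4 cup at crop (248,366) sits about 2 mm left of its pocket centre, inside tolerance. The held cup is at crop (260,520), and the 4/5 wall is at crop row 415. The force spike was this cup touching a wall top, so I measure how it now sits in the grip.

Run:
```python
from h import *
c=np.load("w11.npy",allow_pickle=True).item()
f=lambda u,v,z:ray(c,200+u/2.2-.3,20+v/2.2-.3,z).round(4)[:2]
print("w34",f(258,282,.043),"w45",f(258,416,.043),"walls",f(195,416,.043),f(324,416,.043))
print("rim",ray(c,318,233.2,.0776).round(4),"L/R",ray(c,290,255,.0776).round(4),ray(c,345,255,.0776).round(4))
g=cv2.cvtColor(cv2.imread("pics/w11.png"),cv2.COLOR_BGR2GRAY).astype(int)
for u in(300,310,330): print(g[195:240,u].tolist())
```

```text
w34 [ 0.575  -0.0563] w45 [ 0.576  -0.0942] walls [ 0.558  -0.0947] [ 0.5947 -0.0937]
rim [ 0.5766 -0.0962  0.0776] L/R [ 0.562  -0.1091  0.0776] [ 0.5914 -0.1084  0.0776]
[150, 152, 151, 151, 149, 153, 185, 222, 225, 240, 255, 255, 255, 236, 200, 187, 176, 200, 230, 229, 229, 230, 229, 228, 229, 229, 228, 227, 227, 232, 249, 249, 251, 255, 255, 252, 223, 184, 191, 180, 177, 180, 178, 185, 232]
[152, 153, 152, 150, 151, 153, 151, 152, 152, 151, 155, 199, 232, 231, 247, 243, 235, 210, 229, 230, 230, 231, 229, 230, 230, 229, 230, 230, 230, 200, 186, 186, 188, 208, 187, 187, 187, 188, 190, 234, 255, 255, 255, 255, 255]
[156, 185, 218, 221, 221, 223, 243, 255, 255, 255, 255, 216, 208, 226, 227, 220, 196, 198, 203, 229, 230, 231, 231, 231, 231, 230, 231, 230, 230, 230, 227, 224, 195, 194, 206, 217, 195, 193, 195, 192, 201, 250, 255, 255, 255]
```

>>> step_arm:
  commands:
    - [-0.0004,0.002,0,0,0,-0.001]
    - [0,0,0.005,0,0,0]
    - [0,0,0.004,0,0,0]
    - [0,0,0.004,0,0,0]
    - [0,0,0,0,0,0]
    - [0,0,0,0,0,0]

```text
time: 33.1
ee_pos: [0.5746, -0.1137, 0.0748]
eef_rot: [1.0, 0.013, -0.0, 0.001]
ft_force: [-0.5, -0.1, -0.2]
width: 0.0289
```

>>> step_arm:
  commands:
    - [0,0,0.003,0,0,0]
    - [0,0,0.002,0,0,0]
    - [0,0,0,0,0,0]
    - [0,0,0,0,0,0]

```text
time: 33.5
ee_pos: [0.5747, -0.1136, 0.07]
eef_rot: [1.0, 0.013, -0.0, 0.001]
ft_force: [0.2, -0.3, -0.5]
width: 0.0291
```

>>> step_arm:
  commands:
    - [0,0,0.003,0,0,0]
    - [0,0,0.0025,0,0,0]
    - [0,0,0,0,0,0]
    - [0,0,0,0,0,0]

```text
time: 33.9
ee_pos: [0.5747, -0.1137, 0.0644]
eef_rot: [1.0, 0.013, -0.0, 0.001]
ft_force: [-0.3, 0.3, -0.1]
width: 0.0294
```

>>> step_arm:
  commands:
    - [0,0,0,0,0,0]
    - [0,0,0,0,0,0]
    - [0,0,0,0,0,0]
    - [0,0,0,0,0,0]
    - [0,0,-0.01,0,0,0]
    - [0,0,-0.03,0,0,0]
    - [0,0,-0.045,0,0,0]
    - [0,-0.03,0,0,0,0]
    - [0,0,0,0,0,0]
    - [0,0,0,0,0,0]
  gripper: 0.6

```text
time: 34.9
ee_pos: [0.5741, -0.0827, 0.1498]
eef_rot: [1.0, 0.014, 0.0, 0.001]
ft_force: [-0.5, -0.7, 0.0]
width: 0.0521
```

Run:
```python
from h import *
s=status();c=get_calibration("wrist");np.save("w12.npy",c);im=camera("wrist");cv2.imwrite("pics/w12.png",im[:,:,::-1])
cv2.imwrite("pics/w12c.png",cv2.resize(im[20:290,200:440,::-1],None,fx=2.2,fy=2.2,interpolation=cv2.INTER_CUBIC))
```

```text
34.9 [ 0.5741 -0.0827  0.1498] width 0.0521 yaw [0.9996 0.0271] F [-0.5 -0.7  0. ]
```

View pics/w12c.png

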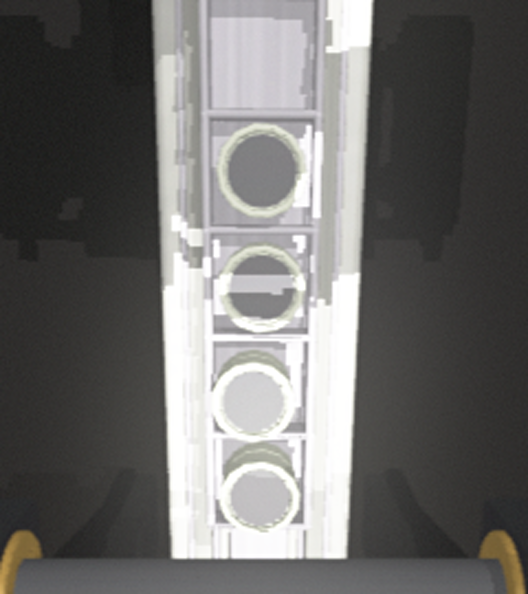

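All four cups are upright in pockets 2–5, at crop (262,170), (262,289), (253,399) and (260,492). Next I grip the post and slide the sledge in.

>>> step_arm:
  commands:
    - [0,0.03,0,0,0,0]
    - [0,0.04,0,0,0,0]
    - [0,0.03,0,0,0,0]
    - [-0.0007,0.02,0,0,0,0.006]
    - [0,0,0.03,0,0,0]
    - [0,0,0.03,0,0,0]
    - [0,0,0.02,0,0,0]
    - [0,0,0.01,0,0,0]
    - [0,0,0,0,0,0]
    - [0,0,0,0,0,0]

```text
time: 35.95
ee_pos: [0.5765, -0.2044, 0.0606]
eef_rot: [1.0, 0.009, 0.0, 0.001]
ft_force: [0.9, -0.1, -0.5]
width: 0.0521
```

>>> step_arm:
  commands:
    - [0,0,0,0,0,0]
    - [0,0,0,0,0,0]
    - [0,0,0,0,0,0]
    - [0,0,0,0,0,0]
    - [0,0,0,0,0,0]
    - [0,0,0,0,0,0]
    - [0,0,0,0,0,0]
    - [0,0,0,0,0,0]
  gripper: 0
  grip_force: 30

```text
time: 36.75
ee_pos: [0.5765, -0.2036, 0.0598]
eef_rot: [1.0, 0.01, 0.0, 0.001]
ft_force: [0.1, -0.0, 1.0]
width: 0.0181
```

Run:
```python
from h import *
c=get_calibration("top");yaw=.0211
post=np.array([.5765,-.2030]);ey=np.array([-np.sin(yaw),np.cos(yaw)]);ex=np.array([np.cos(yaw),np.sin(yaw)])
O=post+.298*ey;print("origin",O)
W=lambda x,y,z:np.r_[O+x*ex+y*ey,z]
for n,p in dict(shutpad=W(-.05,.103,.078),lidS=W(-.062,-.001,.078),hinge=W(.05,.103,.068)).items(): print(n,p.round(4))
for th in np.arange(.6,1.6,.1):
    x=.05-.1*np.cos(th)+.01*np.sin(th);z=.068+.1*np.sin(th)+.01*np.cos(th)
    print(round(th,1),np.round(pix(c,W(x,.103,z)),1),W(x,.103,z).round(3),np.round(pix(c,W(.05-.112*np.cos(th),0,.068+.112*np.sin(th))),1))
```

```text
origin [0.57021267 0.09493367]
shutpad [0.5181 0.1969 0.078 ]
lidS [0.5082 0.0926 0.078 ]
hinge [0.618 0.199 0.068]
0.6 [243.9 190.2] [0.541 0.197 0.133] [277.8 193.9]
0.7 [243.4 187.8] [0.548 0.197 0.14 ] [277.4 191.5]
0.8 [242.9 185.1] [0.556 0.198 0.147] [277.1 188.7]
0.9 [242.5 182.2] [0.564 0.198 0.153] [276.7 185.7]
1.0 [242.  179.1] [0.572 0.198 0.158] [276.4 182.5]
1.1 [241.7 175.9] [0.582 0.198 0.162] [276.1 179. ]
1.2 [241.4 172.6] [0.591 0.198 0.165] [275.8 175.4]
1.3 [241.1 169.2] [0.601 0.199 0.167] [275.5 171.7]
1.4 [241.  165.9] [0.611 0.199 0.168] [275.3 167.9]
1.5 [240.9 162.5] [0.621 0.199 0.168] [275.1 164.1]
```

>>> step_arm:
  commands:
    - [0,0,0,0,0,0]
    - [0,0,0,0,0,0]
    - [0,-0.001,-0.008,0,0,0]
    - [0,0,0,0,0,0]
  gripper: 0.35

```text
time: 37.15
ee_pos: [0.5768, -0.2028, 0.0688]
eef_rot: [1.0, 0.01, 0.001, 0.001]
ft_force: [0.3, -0.0, 0.8]
width: 0.0298
```

>>> step_arm:
  commands:
    - [0,0,0,0,0,0]
    - [0,0,0,0,0,0]
    - [0,0,0,0,0,0]
    - [0,0,0,0,0,0]
    - [0,0,0,0,0,0]
    - [0,-0.004,0,0,0,0]
    - [0,-0.008,0,0,0,0]
    - [0,-0.012,0,0,0,0]
    - [0,-0.012,0,0,0,0]
    - [0,-0.012,0,0,0,0]
    - [0,-0.012,0,0,0,0]
    - [0,-0.012,0,0,0,0]
  gripper: 0

```text
time: 38.35
ee_pos: [0.5749, -0.1295, 0.0676]
eef_rot: [1.0, 0.01, 0.0, 0.001]
ft_force: [2.5, -1.7, -1.7]
width: 0.018
```

>>> step_arm:
  commands:
    - [0,-0.012,0,0,0,0]
    - [0,-0.012,0,0,0,0]
    - [0,-0.012,0,0,0,0]
    - [0,-0.012,0,0,0,0]
    - [0,-0.012,0,0,0,0]
    - [0,-0.012,0,0,0,0]
    - [0,-0.012,0,0,0,0]
    - [0,-0.012,0,0,0,0]
    - [0,-0.01,0,0,0,0]
    - [0,-0.008,0,0,0,0]
    - [0,-0.004,0,0,0,0]
    - [0,0,0,0,0,0]

```text
time: 39.55
ee_pos: [0.5725, -0.0109, 0.0676]
eef_rot: [1.0, 0.01, -0.0, 0.001]
ft_force: [-1.1, 1.8, 7.4]
width: 0.0181
```

>>> step_arm:
  commands:
    - [0,-0.006,0,0,0,0]
    - [0,-0.008,0,0,0,0]
    - [0,-0.008,0,0,0,0]
    - [0,-0.006,0,0,0,0]
    - [0,-0.004,0,0,0,0]
    - [0,0,0,0,0,0]

```text
time: 40.15
ee_pos: [0.5719, 0.0209, 0.0675]
eef_rot: [1.0, 0.01, -0.0, 0.001]
ft_force: [-2.5, 2.5, 8.9]
width: 0.0179
```

>>> step_arm:
  commands:
    - [0,-0.004,0,0,0,0]
    - [0,-0.003,0,0,0,0]
    - [0,0,0,0,0,0]
    - [0,0,0,0,0,0]

```text
time: 40.55
ee_pos: [0.5717, 0.0276, 0.0675]
eef_rot: [1.0, 0.01, -0.0, 0.001]
ft_force: [-1.3, 0.4, 8.3]
width: 0.0174
```

>>> step_arm:
  commands:
    - [0,-0.003,0,0,0,0]
    - [0,-0.002,0,0,0,0]
    - [0,0,0,0,0,0]

```text
time: 40.85
ee_pos: [0.5717, 0.0323, 0.0675]
eef_rot: [1.0, 0.01, -0.0, 0.001]
ft_force: [-2.4, -0.2, 8.3]
width: 0.0179
```

>>> step_arm:
  commands:
    - [0,-0.002,0,0,0,0]
    - [0,-0.001,0,0,0,0]
    - [0,0,0,0,0,0]
    - [0,0,0,0,0,0]

```text
time: 41.25
ee_pos: [0.5716, 0.0324, 0.0676]
eef_rot: [1.0, 0.009, 0.0, 0.002]
ft_force: [0.3, -8.3, 7.2]
width: 0.0175
```

>>> step_arm:
  commands:
    - [0,0,0,0,0,0]
    - [0,0,0,0,0,0]
    - [0,0,0,0,0,0]
    - [0,0,-0.01,0,0,0]
    - [0,0,-0.03,0,0,0]
    - [0,0,-0.04,0,0,0]
    - [0,0,-0.04,0,0,0]
    - [0,0,-0.04,0,0,0]
    - [0,0,-0.02,0,0,0]
    - [0,0,0,0,0,0]
    - [0,0,0,0,0,0]
  gripper: 0.45

```text
time: 42.35
ee_pos: [0.5715, 0.035, 0.2473]
eef_rot: [1.0, 0.01, 0.0, 0.001]
ft_force: [-0.5, 0.4, -0.6]
width: 0.0391
```

Run:
```python
from h import *
s=status();c=get_calibration("wrist");np.save("w13.npy",c);im=camera("wrist");cv2.imwrite("pics/w13.png",im[:,:,::-1])
```

```text
42.35 [0.5715 0.035  0.2473] width 0.0391 yaw [0.9998 0.0199] F [-0.5  0.4 -0.6]
```

View pics/w13.png

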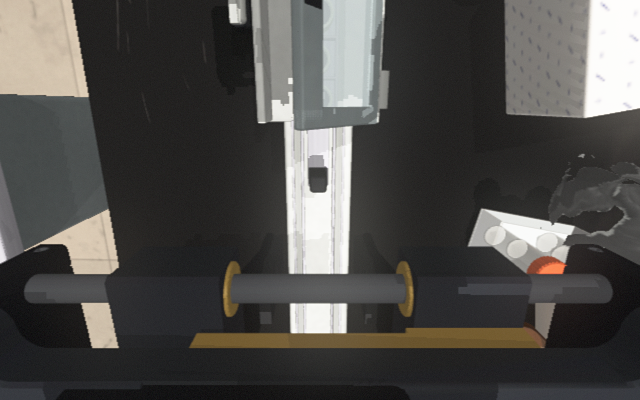

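The sledge is in, with the post at (318,180) near the mouth. The lid is still open, with its free edge at column 295, and cups are visible through the window.

>>> step_arm:
  commands:
    - [0,-0.02,0,0,0,0]
    - [0,-0.04,0,0,0,0]
    - [0,-0.04,0,0,0,0]
    - [0.01,-0.04,0,0,0,0]
    - [0.007,-0.022,0,0,0,0]
    - [0,0,0.03,0,0,0]
    - [0,0,0.02,0,0,0]
    - [0,0,0.01,0,0,0]
    - [0,0,0,0,0,0]
    - [0,0,0,0,0,0]
  gripper: 0

```text
time: 43.4
ee_pos: [0.5857, 0.1966, 0.1872]
eef_rot: [1.0, 0.009, 0.0, 0.001]
ft_force: [0.5, -0.4, -0.7]
width: 0.0006
```

>>> step_arm:
  commands:
    - [0,0,0.01,0,0,0]
    - [0,0,0.01,0,0,0]
    - [-0.005,0,0.006,0,0,0]
    - [-0.008,0,0.006,0,0,0]
    - [-0.007,0,0.007,0,0,0]
    - [0,0,0,0,0,0]

```text
time: 44.0
ee_pos: [0.564, 0.1966, 0.1468]
eef_rot: [1.0, 0.01, -0.001, 0.001]
ft_force: [0.2, 0.2, -0.0]
width: 0.0007
```

>>> step_arm:
  commands:
    - [-0.005,0,0.007,0,0,0]
    - [-0.005,0,0.008,0,0,0]
    - [-0.004,0,0.008,0,0,0]
    - [0,0,0,0,0,0]

```text
time: 44.4
ee_pos: [0.5503, 0.1961, 0.1234]
eef_rot: [1.0, 0.01, -0.001, 0.001]
ft_force: [0.1, 0.6, 0.7]
width: 0.0006
```

Run:
```python
from h import *
im=camera("side");cv2.imwrite("pics/s1.png",cv2.resize(im[100:270,210:430,::-1],None,fx=3,fy=3,interpolation=cv2.INTER_CUBIC))
```

```text
(no output)
```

View pics/s1.png

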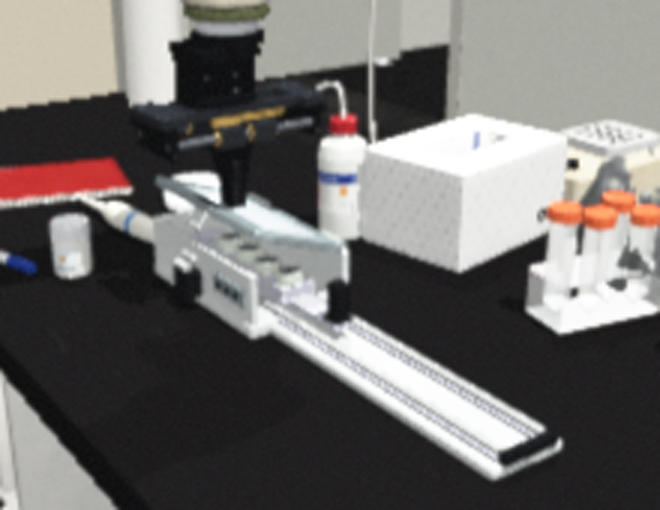

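The side view shows the fingertips on the lid's outer face (crop (235,200)) with the lid partly lowered. The four cups are in the sledge below. I continue along the arc.

>>> step_arm:
  commands:
    - [-0.003,0,0.007,0,0,0]
    - [-0.002,0,0.006,0,0,0]
    - [-0.001,0,0.005,0,0,0]
    - [0,0,0,0,0,0]
    - [0,0,-0.01,0,0,0]
    - [-0.012,0,-0.005,0,0,0]
    - [-0.012,0,0,0,0,0]
    - [0,0,0,0,0,0]

```text
time: 45.25
ee_pos: [0.521, 0.1958, 0.1226]
eef_rot: [1.0, 0.01, -0.0, 0.001]
ft_force: [0.4, 0.2, 1.1]
width: 0.0001
```

>>> step_arm:
  commands:
    - [0,0,0.008,0,0,0]
    - [0,0,0.005,0,0,0]
    - [0,0,0.003,0,0,0]
    - [0,0,0,0,0,0]

```text
time: 45.65
ee_pos: [0.5217, 0.1954, 0.1054]
eef_rot: [1.0, 0.01, -0.0, 0.001]
ft_force: [-0.0, 0.1, 0.4]
width: 0.0003
```

>>> step_arm:
  commands:
    - [0,0,0.002,0,0,0]
    - [0,0,0.002,0,0,0]
    - [0,0,0,0,0,0]

```text
time: 45.95
ee_pos: [0.5216, 0.1952, 0.1013]
eef_rot: [1.0, 0.01, -0.0, 0.001]
ft_force: [0.0, -0.7, -1.2]
width: 0.0006
```

>>> step_arm:
  commands:
    - [0,0,0.002,0,0,0]
    - [0,0,0.002,0,0,0]
    - [0,0,0,0,0,0]

```text
time: 46.25
ee_pos: [0.5217, 0.1953, 0.0976]
eef_rot: [1.0, 0.01, 0.0, 0.001]
ft_force: [-0.0, -0.2, 0.2]
width: 0.0005
```

>>> step_arm:
  commands:
    - [0,0,0.002,0,0,0]
    - [0,0,0.001,0,0,0]
    - [0,0,0,0,0,0]

```text
time: 46.55
ee_pos: [0.5218, 0.1953, 0.0969]
eef_rot: [1.0, 0.009, -0.0, 0.0]
ft_force: [-12.7, -3.9, 32.5]
width: 0.0003
```

>>> step_arm:
  commands:
    - [0,0,0.001,0,0,0]
    - [0,0,0.001,0,0,0]
    - [0,0,0,0,0,0]

```text
time: 46.85
ee_pos: [0.5219, 0.1954, 0.0965]
eef_rot: [1.0, 0.009, -0.001, -0.0]
ft_force: [-22.1, -6.3, 54.0]
width: 0.0004
```

>>> step_arm:
  commands:
    - [0,0,-0.003,0,0,0]
    - [0,0,-0.01,0,0,0]
    - [0,0,-0.03,0,0,0]
    - [0,0,-0.04,0,0,0]
    - [0,0,-0.04,0,0,0]
    - [-0.02,0.04,-0.03,0,0,0]
    - [-0.02,0.04,0,0,0,0]
    - [-0.02,0.045,0,0,0,0]
    - [-0.02,0.045,0,0,0,0]
    - [0,0.045,0,0,0,0]
    - [0,0.045,0,0,0,0]
    - [0,0,0,0,0,0]

```text
time: 48.05
ee_pos: [0.4589, -0.0376, 0.2457]
eef_rot: [1.0, 0.005, -0.005, -0.001]
ft_force: [0.9, 0.1, 0.7]
width: 0.0004
```

Run:
```python
from h import *
status();a=camera("side")[130:250,230:400];b=camera("top")[150:215,195:385]
a=cv2.resize(a,(600,424),interpolation=cv2.INTER_CUBIC);b=cv2.resize(b[:,:100],(600,int(65*6)),interpolation=cv2.INTER_CUBIC)
cv2.imwrite("pics/f1.png",cv2.resize(np.vstack([a,b])[:,:,::-1],None,fx=.73,fy=.73,interpolation=cv2.INTER_AREA))
```

```text
48.05 [ 0.4589 -0.0376  0.2457] width 0.0004 yaw [0.9999 0.0098] F [0.9 0.1 0.7]
```

View pics/f1.png

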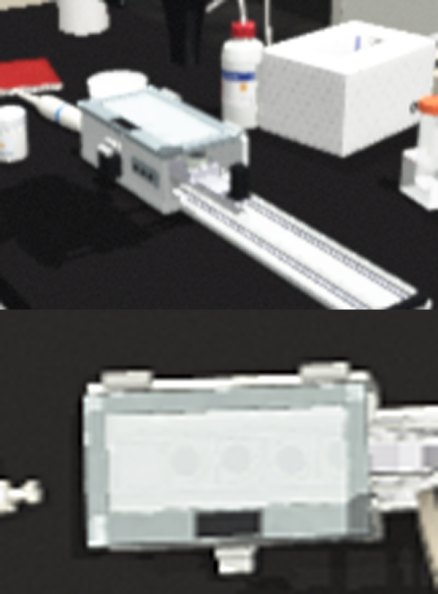

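Run:
```python
from h import *
O=np.array([.5702,.0949]);yaw=.0211;ey=np.array([-np.sin(yaw),np.cos(yaw)]);ex=np.array([np.cos(yaw),np.sin(yaw)])
c=get_calibration("side");g=cv2.cvtColor(camera("side"),cv2.COLOR_RGB2GRAY)
for th in(0,.09):
    for n,d,y in(("pad",.1,.103),("cornerS",.112,-.001),("cornerN",.112,.207)):
        X=np.r_[O+(.05-d*np.cos(th)+.01*np.sin(th))*ex+y*ey,.068+d*np.sin(th)+.01*np.cos(th)];print(th,n,np.round(pix(c,X),1))
# reference: chamber wall top at S corner
for n,x,z in(("wallSW",-.06,.068),("wallSW_base",-.06,0)): print(n,np.round(pix(c,np.r_[O+x*ex,z]),1))
m=((g<60)).astype(np.uint8);m[:165]=0;m[190:]=0;m[:,:265]=0;m[:,295:]=0
n,l,s,ce=cv2.connectedComponentsWithStats(m);print([(s[i].tolist(),ce[i].round(1).tolist()) for i in range(1,n) if s[i,4]>8])
for u in (275,278,281,290,296): print(u,g[160:215,u].tolist())
```

```text
0 pad [278.  177.3]
0 cornerS [292.3 188.7]
0 cornerN [259.2 168.9]
0.09 pad [278.2 174.6]
0.09 cornerS [292.6 185.4]
0.09 cornerN [259.4 165.9]
wallSW [292.8 191.6]
wallSW_base [293.4 212.5]
[([276, 176, 6, 4, 11], [278.3, 177.8])]
275 [254, 254, 254, 255, 255, 254, 247, 225, 235, 246, 249, 250, 249, 242, 220, 164, 69, 78, 130, 138, 112, 122, 144, 158, 172, 198, 200, 171, 137, 87, 42, 32, 27, 24, 23, 26, 24, 26, 56, 85, 77, 33, 23, 28, 26, 28, 29, 31, 32, 30, 26, 23, 22, 22, 21]
278 [254, 254, 254, 255, 255, 253, 237, 226, 237, 247, 249, 250, 250, 250, 248, 221, 104, 42, 39, 77, 118, 132, 126, 139, 150, 153, 154, 153, 155, 157, 154, 151, 147, 150, 149, 149, 147, 149, 157, 161, 159, 137, 84, 32, 20, 27, 28, 28, 29, 32, 28, 20, 23, 27, 23]
281 [252, 254, 254, 255, 254, 243, 223, 236, 247, 249, 250, 250, 250, 250, 250, 250, 242, 189, 87, 58, 143, 200, 182, 133, 117, 136, 154, 156, 156, 156, 139, 116, 112, 106, 102, 108, 130, 150, 158, 159, 162, 161, 159, 135, 84, 36, 24, 27, 25, 22, 18, 27, 33, 32, 30]
290 [32, 32, 37, 79, 176, 224, 216, 224, 240, 248, 250, 250, 250, 251, 250, 251, 250, 250, 249, 249, 250, 248, 239, 230, 224, 221, 200, 154, 123, 114, 129, 149, 159, 157, 155, 141, 122, 107, 99, 98, 102, 106, 122, 145, 157, 159, 161, 166, 161, 151, 111, 49, 20, 24, 24]
296 [31, 34, 32, 30, 57, 152, 222, 232, 226, 217, 226, 240, 248, 249, 250, 250, 250, 250, 250, 250, 250, 249, 249, 250, 249, 235, 177, 142, 131, 121, 115, 128, 145, 145, 143, 138, 141, 141, 134, 133, 141, 149, 155, 161, 171, 165, 157, 161, 169, 171, 167, 142, 84, 28, 16]
```

The pad is at (278.3,177.8). That matches the shut prediction (278.0,177.3) and not the ajar one (174.6). The arm is clear and still, so I hand the job in.

>>> step_arm:
  commands:
    - [0,0,0,0,0,0]
    - [0,0,0,0,0,0]
    - [0,0,0,0,0,0]

```text
time: 48.5
ee_pos: [0.4588, -0.031, 0.2459]
eef_rot: [1.0, 0.01, -0.005, 0.002]
ft_force: [0.3, -0.2, -0.4]
width: 0.0005
```

```bash
python3 -c "
from bench import *
print(close_job())"
```

```text
the job is handed in; nothing more can be done
None
```

The reader is loaded and shut, and I handed the job in at about 48.5 s; no verdict is reported. I drew the sledge out to its loading stop, stood the four cups found on the bench in pockets 2–5, slid the sledge in to its stop, and pressed the lid down.

**Last checks**
- **Sledge:** it stopped after 0.235 m of travel, matching the inner stop.
- **Cups:** the close view after loading showed all four upright. Through the shut window I saw three clearly, with the fourth partly under the lid frame.
- **Lid:** its pad sits at pixel (278.3, 177.8) in the side view. That fits fully shut (278.0, 177.3), not resting ajar (row 174.6).
- **Arm:** it ended clear of everything with near-zero force.

**What did not go as planned**
- **Fourth cup:** it first touched a pocket wall with about 22 N because the arm fell short of its commanded position. I raised it, measured again and placed it cleanly.
- **Pocket 4 cup:** it stands about 2 mm off centre, inside the 7 mm tolerance.
- **Final lid press:** the wrist force reached about 58 N in total (54 N of it downward), more than needed but under the 120 N wrist limit.
- **Bystanders:** I did not check the weight, jar and timer separately at the end; nothing was moved near them.

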